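# Make room in the finishing tray and stand the oil bottle in it

## Robot

A 6-joint arm with a two-finger parallel gripper is mounted at the origin on the work surface. World frame = base frame: x ahead of the robot, y to its left, z up, the work surface at z = 0. Lengths are in m, angles in rad, forces in N, time in s.
With the tool pointing down it reaches from about 0.4 to 0.925 m from the base axis. Payload 3.4 kg.
Tool frame: the origin (TCP) lies between the finger pads; the fingertips stand 25 mm ahead of it and the grasp point (between the pads) lies 6 mm ahead of it; z points along the fingers, y is the direction in which the jaws open and shut (so a half turn about z gives the same grasp; the last joint's range is limited). The gripper opens to 85 mm and grips with 20 to 120 N. Pads are 22 mm wide; open, the fingers measure 114 mm over their backs; the gripper's body (76 mm by 85 mm) begins 54 mm behind the grasp point. The pads swing forward as they close: fully open they stand 13 mm farther back than shut.
Start: joints at [1.254, 0.307, 1.506, -0, 1.328, -0.073], TCP at [0.138, 0.558, 0.232] pointing down, gripper open.
Joint ranges: [-3.12, 3.12], [-1.05, 2.28], [0.14, 2.33], [-1.42, 4.57], [0.1, 2.73], [-2.68, 2.68]. Speed limits (rad/s): [2.57, 2.57, 3.14, 3.14, 3.14, 3.14].

## Interface

Orientations are given as [roll, pitch, yaw] about the fixed x, y, z axes, in that order (R = Rz(yaw) Ry(pitch) Rx(roll)).
In Python, from station import r gives the robot as it stands. The module is installed in compiled form; this text tells all that it offers.
- The arm moves only by the tool apply_moves, never from a script. Its argument "plan" is a list of rows, each an object of numbers: "x", "y", "z": the shift along the tool's x, y, z in mm; "rx", "ry", "rz": the turn, a rotation vector about the tool's x, y, z in rad; "grip": the closure, from 0 (fully open) to 1 (shut). In form: [{"x": .., "y": .., "z": .., "rx": .., "ry": .., "rz": .., "grip": ..}, ...]. A call has 1 to 5 rows; each row is the pose to reach, as a shift and turn from the pose commanded when the call began, along the tool's axes at that moment; what a row does not reach only later rows make up. A row lasts 1/12 s, in which the tool goes at most 41.7 mm and 7.16 degrees, less where a joint would pass 70% of its speed; a pose out of reach is approached as far as the arm can. A call with a gripper value outside its range is refused whole. The fingers move at their own pace and stop on an object; the grip force is fixed at half the most. Time passes only in rows, so rows that repeat a pose let the fingers close. It gives the time, the measured TCP pose, the force and the opening at its end, in the units of the state.
- r.get_state(): the state, without advancing time (a new reading comes with each control period).
- r.camera(name): name is "scene" or "top"; returns a dict with "color" (400x640x3 uint8, red, green, blue), "mtx" (3x3 intrinsics, pixels), "position" and "rotation" of the camera in the world. Camera axes: x right, y up, looking along -z (the intrinsics and any distortion apply to the point x, -y, -z); pixel columns grow to the right and rows downward; lengths in m; the calibration is good to about 2 mm. A picture is of the moment at which its call begins. There is no depth.
- r.finish_job(): hands the job in, once; it reports no verdict.
Trained networks look in a picture, given as the dict that the camera call returned (one of the last four; its "shot" number tells which), for a name from the list of things; names that differ only in an ending like _2 or _b are one class to them, and where a whole thing is asked for, a point or a joint stands for the part that bears it (a point fixed in the world has none). Each returns a list of dicts, best first, with "score" (0 to 1); they miss things now and then, are a little off and sometimes report something else, mostly with a low value. They report only what shows in the picture. A call takes as long as a camera call. They do not tell look-alikes from the thing itself.
- r.outline_of(picture, query): "region" (400x640 bool, what is visible of it).
- r.landmark_of(picture, query): "point" ([x, y, z] in m, in the coordinates of the camera as it stood for that picture, good to about 4 mm: a listed point, or the origin of a listed thing).
The state is a dict: "t": time; "qpos": joint angles; "joint_velocities": joint speeds; "tau": joint torques, N m; "ee_pos": TCP position; "eef_rot": TCP orientation; "force": force on the tool from outside, world axes, zero at the start; "moment": the same for the moment, N m; "grip_width": finger opening in m.
Only numpy, scipy, OpenCV 4.12 (cv2) and the standard library are available. Lean on these libraries where they do the work, as an engineer would, in place of code of your own. Each camera call takes 0.05 s, during which the arm holds its last target.

## Task

Make room in the finishing tray: lift the red stop bar out of its notches, shift it by one notch away from the empty end bay and towards the tins, and drop it fully home in that next pair of notches. Then take the amber bottle from its sloping cradle and stand it upright on the tray floor in the widened end bay, lowering it upright until it stands on the floor before you let go, so that it is not dropped. Leave the two tins and the mallet where they are.

Things in the scene. Friction and masses are not known exactly. Their poses are not given: they have to be found in the camera images.
- tray: Fixed plywood tray, 160 mm (x) by 330 mm (y); origin under its centre on the bench, z up. Floor 15 mm above origin. End boards 60 mm tall, inner faces at y = +150 and -150 mm. Two wooden notched rails along y at x = +62 and -62 mm, 12 mm thick (112 mm free between). The stop bar starts in the notches at y = +99; the end bay lies between it and the +y end board; the tins stand on the bar's -y side.
- next_notch (a point): Midway between the rails, at the notch floor (45 mm above the tray's origin), of the next pair of notches, tray y = +59 mm; axes as the tray's. All notches: 40 mm apart, 16 mm wide, straight walls 12 mm high, then 45 degree roof-shaped teeth up to 24 mm above the notch floor that lead a bar in.
- bay (a point): Centre of the end bay's floor once widened (tray y = +107.5 mm, floor level); axes as the tray's. Bay along tray y: 45 mm wide at the start, too narrow for the bottle; 85 mm when the bar lies in the next notches.
- stop_center (a point): Centre of the loose red stop bar (about 150 g), half-way up its 76 mm height. Bar 150 mm along its x, 12 mm in y, 16 mm tall, across both rails; from its middle rises a fin 40 mm (x) by 12 mm (y) by 60 mm tall, top 38 mm above this point. Underside 38 mm below this point. z up. 2 mm of play to each side in its notches.
- bottle_center (a point): Centre of the loose amber bottle with black cap, on its axis half-way up its 150 mm height; z from base to cap. Body 52 mm diameter up to 112 mm from the base, then a shoulder, a 24 mm neck and a 28 mm cap (130 to 150 mm). Flat base. About 0.3 kg, varying. It starts in the cradle, axis 30 degrees above level, cap end up.
- cradle: Fixed wooden cradle, base 115 by 80 mm; origin under it on the bench, z up. Two battens form a V sloping up at 30 degrees towards its -x side (roughly the robot), foot board at the low end. The V carries only the bottle's lower 78 mm; the upper part overhangs freely, nothing under or beside it.
- tin_a_center (a point): Centre of the green paint tin, 64 mm diameter, 55 mm tall, standing on the tray floor. Leave alone.
- tin_b_center (a point): Centre of the blue paint tin, 64 mm diameter, 55 mm tall, standing on the tray floor. Leave alone.
- mallet_center (a point): Centre of the wooden mallet's head (60 by 105 by 56 mm), lying on the bench beyond the work; handle 200 mm long along +x. Leave alone.
Not all that is in view belongs to the job. There is more than one size of the part that bears bottle_center; the job needs the middle-sized. Of the things that look like the part that bears stop_center, the smaller one is meant.

How it is judged:
On the way, in this order (a step that is already met when the one before it is completed fails the run):
1. the stop bar lies home in the next pair of notches, let go (y of stop_center in the frame of tray between 0.054 and 0.064 m and z of stop_center in the frame of tray below 0.087 m and angle between stop_center's own z axis and vertical below 0.08 rad and contact force between the fingers and stop below 0.1 N), for 0.2 s.
2. the bottle, still held and upright (within 12 degrees), stands on the tray floor in the widened bay (y of bottle_center in the frame of tray between 0.08 and 0.135 m and z of bottle_center in the frame of tray below 0.098 m and angle between bottle_center's own z axis and vertical below 0.21 rad and contact force between bottle and tray above 0.3 N and contact force between the fingers and bottle above 0.5 N), for 0.1 s.
At the end, for the whole second after the job is handed in: The stop bar lies fully home in the notches at y = +59 mm of the tray (within 5 mm along the tray, not more than 4 mm high, within 4.5 degrees of upright), and the bottle stands free and still on the tray floor between the bar and the +y end board and between the rails, within 3 degrees of upright (y of stop_center in the frame of tray between 0.054 and 0.064 m and z of stop_center in the frame of tray below 0.087 m and angle between stop_center's own z axis and vertical below 0.08 rad and y of bottle_center in the frame of tray between 0.086 and 0.129 m and x of bottle_center in the frame of tray between -0.035 and 0.035 m and z of bottle_center in the frame of tray between 0.085 and 0.094 m and angle between bottle_center's own z axis and vertical below 0.05 rad and linear speed of each of bottle, stop below 0.02 m/s); the robot touches nothing.
It fails at once if a tin is moved by more than 20 mm (distance of any of tin_a_center, tin_b_center from where it was at the start of the episode above 0.02 m).
It fails at once if the mallet is moved by more than 20 mm (distance of mallet_center from where it was at the start of the episode above 0.02 m).
It also fails if it takes over 53 s, if anything falls off the work surface, if the arm or the gripper's body presses on something with over 40 N, if the wrist force passes 120 N, or if a joint passes its speed limit or range.

## Working session

There is one attempt and no reset: what is moved stays moved. The work goes in short steps, Python scripts to look and compute and a tool call to move; the robot and the scene stay as the last step left them, time stands still between calls to the robot, and variables do not carry over. Pictures are saved under pics/ and viewed, and the job is handed in when it is done.

Besides the shell and the picture viewer there is one more tool, called after "Call:" by a JSON object that holds its "fn" and its "kwargs". apply_moves: Moves the arm, as the interface text tells. Its arguments: {"type":"object","properties":{"plan":{"type":"array"}},"required":["plan"]}

```bash
mkdir -p pics
cat > h.py <<'E'
import numpy as np, cv2
from station import r
from scipy.spatial.transform import Rotation as R
def Rc(p):
    m=np.array(p["rotation"],float)
    return m if m.shape==(3,3) else R.from_euler('xyz',m).as_matrix()
def w(p,pt): return Rc(p)@np.array(pt)+np.array(p["position"])
def proj(p,X):
    c=Rc(p).T@(np.array(X)-np.array(p["position"])); K=np.array(p["mtx"])
    v=K@np.array([c[0],-c[1],-c[2]]); return v[:2]/v[2]
def ray(p,uv):
    K=np.array(p["mtx"]); d=np.linalg.inv(K)@[uv[0],uv[1],1]; return Rc(p)@np.array([d[0],-d[1],-d[2]])
def atz(p,uv,z):
    d=ray(p,uv);o=np.array(p["position"]); return o+d*(z-o[2])/d[2]
def save(p,n): cv2.imwrite('pics/'+n,p["color"][:,:,::-1])
E
python3 - <<'E'
from h import *
np.set_printoptions(precision=4,suppress=True)
print(r.get_state())
for n in("scene","top"):
    p=r.camera(n); save(p,n+'0.png'); print(n,p.keys(),p["mtx"],p["position"],p["rotation"])
    for q in ["tray","stop_center","bottle_center","cradle","tin_a_center","mallet_center","next_notch","bay"]:
        print(q,[(round(d["score"],2),w(p,d["point"]).round(4),proj(p,w(p,d["point"])).round(0)) for d in r.landmark_of(p,q)])
E
```

```text
{'t': 0.0, 'qpos': array([ 1.2545,  0.3076,  1.5077,  0.    ,  1.3284, -0.0735]), 'joint_velocities': array([-0.0006,  0.002 , -0.0002,  0.0002, -0.001 , -0.0003]), 'tau': array([  0.0007, -45.756 , -25.1913,  -0.0003,   0.0133,   0.0001]), 'ee_pos': array([0.138 , 0.5575, 0.2306]), 'eef_rot': array([-3.1395, -0.0002,  2.8988]), 'force': array([ 0.0131,  0.0416, -0.1126]), 'moment': array([-0.0275, -0.0124,  0.0322]), 'grip_width': 0.08538201504704117}
scene dict_keys(['color', 'mtx', 'position', 'rotation', 'shot']) [[379.5365   0.     318.5489]
 [  0.     379.5365 200.3029]
 [  0.       0.       1.    ]] [ 1.0222 -0.2169  0.8425] [ 0.5926 -0.0148  1.1388]
tray [(0.59, array([ 0.504 , -0.1749, -0.0003]), array([244., 225.]))]
stop_center [(0.74, array([ 0.5028, -0.0779,  0.0842]), array([276., 193.])), (0.66, array([0.3218, 0.125 , 0.052 ]), array([320., 129.]))]
bottle_center [(0.94, array([0.5636, 0.1904, 0.0877]), array([385., 175.])), (0.93, array([0.5302, 0.3886, 0.0348]), array([437., 155.])), (0.77, array([0.7491, 0.2721, 0.0174]), array([447., 236.])), (0.41, array([ 0.5063,
[... 780 characters left out ...]
, array([ 0.5035, -0.0808,  0.0817]), array([355., 219.])), (0.64, array([0.3243, 0.1238, 0.0535]), array([263., 315.]))]
bottle_center [(0.96, array([0.5289, 0.391 , 0.0354]), array([139., 227.])), (0.88, array([0.5593, 0.1927, 0.0949]), array([222., 201.])), (0.64, array([0.7443, 0.281 , 0.0241]), array([191., 133.]))]
cradle [(0.63, array([0.5814, 0.1933, 0.0017]), array([232., 200.]))]
tin_a_center []
mallet_center [(0.93, array([ 0.7519, -0.0379,  0.0301]), array([325., 119.]))]
next_notch [(0.93, array([ 0.5024, -0.1107,  0.0495]), array([368., 221.])), (0.23, array([ 0.5043, -0.2071,  0.0434]), array([412., 217.]))]
bay [(0.58, array([ 0.4966, -0.0671,  0.0165]), array([347., 227.]))]
```

View pics/scene0.png

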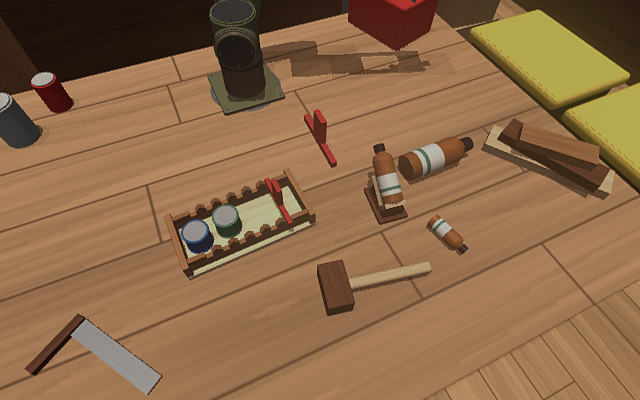

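View pics/top0.png

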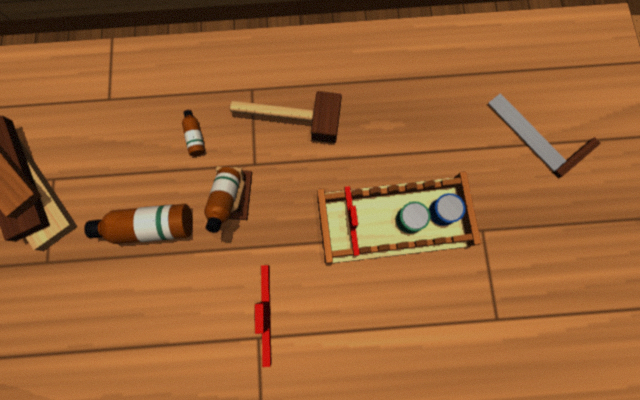

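Scene picture: the red bars are the one in the tray (280,195) and a larger loose one (320,135). The bottles are in the cradle (386,175, middle-sized), large (437,157) and small (447,235). I choose the tray bar and the cradle bottle, and check both in close crops.

Run:
```python
from h import *
a=cv2.imread('pics/scene0.png');b=cv2.imread('pics/top0.png')
def c(im,x0,y0,x1,y1,s,n): cv2.imwrite('pics/'+n,cv2.resize(im[y0:y1,x0:x1],None,fx=s,fy=s,interpolation=cv2.INTER_CUBIC))
c(a,155,160,325,285,4.6,'ct_s.png');c(b,310,165,490,275,4.4,'ct_t.png')
c(a,350,130,480,260,4.5,'cb_s.png');c(b,180,150,270,240,6,'cb_t.png')
```

```text
(no output)
```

View pics/ct_s.png

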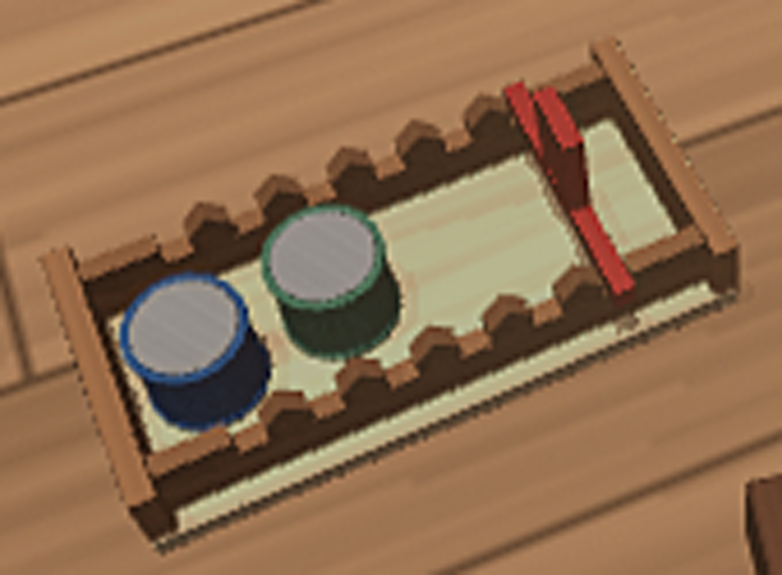

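View pics/ct_t.png

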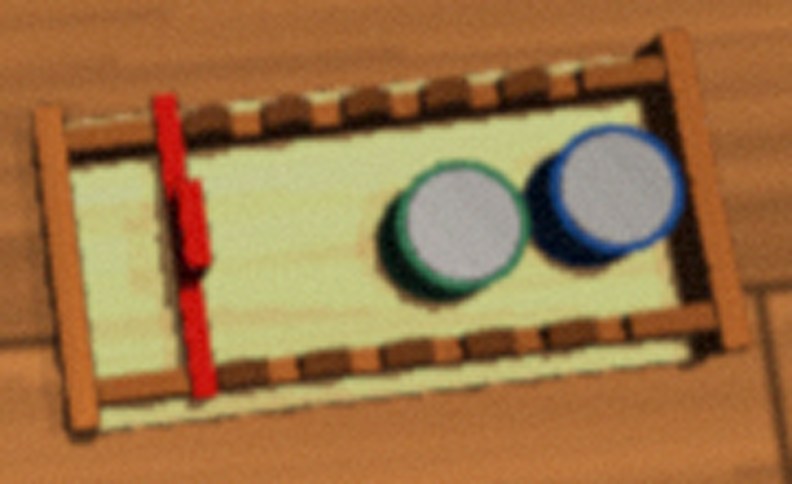

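View pics/cb_s.png

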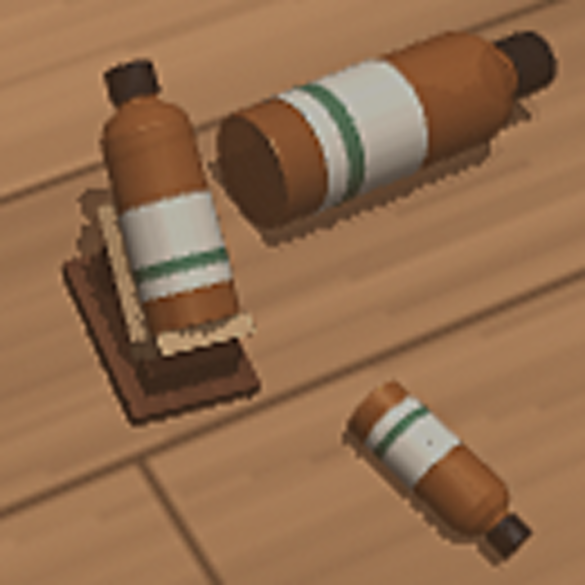

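View pics/cb_t.png

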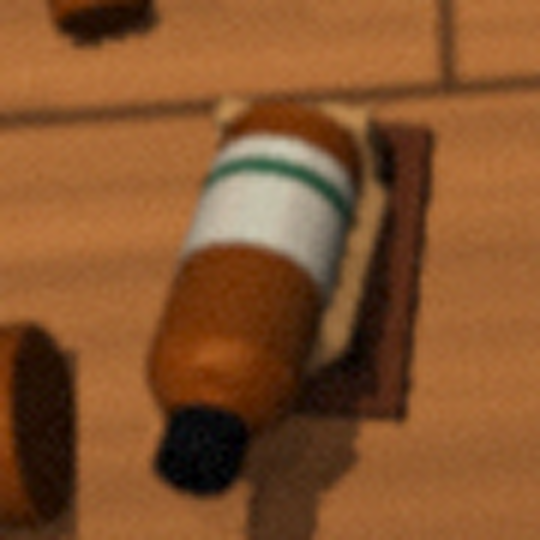

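Run:
```python
from h import *
from scipy.optimize import least_squares
np.set_printoptions(precision=4,suppress=True)
S=r.camera("scene");T=r.camera("top")
def us(U,V,s,ox,oy): return np.array([(U+.5)/s-.5+ox,(V+.5)/s-.5+oy])
s=lambda U,V:(S,us(U,V,4.6,155,160)); t=lambda U,V:(T,us(U,V,4.4,310,165))
Z=-1
obs=[(s(158,550),(80,-165,0)),(s(738,298),(80,165,0)),(s(42,258),(-80,-165,Z)),(s(130,508),(80,-165,Z)),(s(612,38),(-80,165,Z)),(s(738,245),(80,165,Z)),
(t(37,107),(80,165,Z)),(t(72,432),(-80,165,Z)),(t(688,30),(80,-165,Z)),(t(747,347),(-80,-165,Z))]
def res(q,full=False):
    out=[]
    for (p,uv),X in obs:
        X=np.array(X,float)/1000
        if X[2]<0:X[2]=q[3]
        Y=R.from_euler('z',q[2]).apply(X)+[q[0],q[1],0]
        out.append(proj(p,Y)-uv)
    return np.ravel(out)
f=least_squares(res,[.504,-.175,0.1,.06],loss='soft_l1');print('tray',f.x,'\n',f.fun.reshape(-1,2) if 0 else res(f.x).reshape(-1,2))
q=f.x; M=R.from_euler('z',q[2])
def tray(X): return M.apply(np.array(X)/1000)+[q[0],q[1],0]
for n,X in dict(stop=(0,99,83),nn=(0,59,45),bay=(0,107.5,15)).items(): print(n,tray(X))
# fin top rect check: corners
for X in [(20,93,121),(-20,93,121),(-20,105,121),(20,105,121),(75,99,61),(-75,99,61)]:
    a=proj(S,tray(X));b=proj(T,tray(X)); print(X,((a-[155,160])*4.6).round(),((b-[310,165])*4.4).round())
# triangulate tins
def tri(uvS,uvT):
    A=[];B=[]
    for p,uv in((S,uvS),(T,uvT)):
        d=ray(p,uv);d/=np.linalg.norm(d);P=np.eye(3)-np.outer(d,d);A.append(P);B.append(P@p["position"])
    return np.linalg.solve(sum(A),sum(B))
print('tins', tri(us(325,258,4.6,155,160),us(462,222,4.4,310,165)),tri(us(185,328,4.6,155,160),us(618,188,4.4,310,165)))
# cap top triangulate
for z in (.07,): print(M.inv().apply(tri(us(325,258,4.6,155,160),us(462,222,4.4,310,165))-[q[0],q[1],0]))
# bottle axis fit: cap end/ base
```

```text
tray [ 0.5057 -0.1754  0.0453  0.056 ] 
 [[ 0.5568  1.1113]
 [ 0.4864  0.542 ]
 [ 0.2102 -0.1915]
 [-0.1259  0.5209]
 [ 0.5379 -0.2636]
 [ 0.6733  0.4963]
 [-0.5115  0.4908]
 [ 0.4589  0.3397]
 [ 0.3149  0.4091]
 [ 2.0668  0.7898]]
stop [ 0.5012 -0.0765  0.083 ]
nn [ 0.503  -0.1165  0.045 ]
bay [ 0.5008 -0.068   0.015 ]
(20, 93, 121) [560. 142.] [204. 184.]
(-20, 93, 121) [528.  86.] [217. 271.]
(-20, 105, 121) [550.  77.] [190. 274.]
(20, 105, 121) [581. 133.] [178. 187.]
(75, 99, 61) [622. 282.] [167.  99.]
(-75, 99, 61) [509.  77.] [209. 404.]
tins [ 0.5036 -0.2088  0.0693] [ 0.5146 -0.2854  0.0694]
[-0.0036 -0.0332  0.0693]
```

```bash
cat >> h.py <<'E'
def bottle_pts(c,a):
    a=np.array(a)/np.linalg.norm(a); u=np.cross(a,[0.3,.9,.1]);u/=np.linalg.norm(u);v=np.cross(a,u)
    th=np.linspace(0,2*np.pi,40,endpoint=False)
    ring=lambda h,rad:np.array(c)+a*(h-.075)+rad*(np.outer(np.cos(th),u)+np.outer(np.sin(th),v))
    return [np.vstack([ring(0,.026),ring(.112,.026)]),np.vstack([ring(.112,.026),ring(.125,.012)]),np.vstack([ring(.12,.012),ring(.131,.012)]),np.vstack([ring(.13,.014),ring(.15,.014)])]
def sil(p,c,a):
    k=4;m=np.zeros((400*k,640*k),np.uint8)
    for P in bottle_pts(c,a):
        uv=np.array([proj(p,X) for X in P]); h=cv2.convexHull(((uv+.5)*k-.5).round().astype(np.int32)); cv2.fillConvexPoly(m,h,255)
    return cv2.resize(m,(640,400),interpolation=cv2.INTER_AREA)/255.
def tool_delta(pos,rot):
    """delta in tool frame from the measured pose (mm, rotvec)"""
    s=r.get_state();A=R.from_euler('xyz',s["eef_rot"])
    d=A.inv().apply(np.array(pos)-s["ee_pos"])*1000; rv=(A.inv()*rot).as_rotvec()
    return d.round(1),rv.round(3)
E
python3 - <<'E'
from h import *
from scipy.optimize import minimize
np.set_printoptions(precision=4,suppress=True)
obs=[]
for n in("scene","top"):
    p=r.camera(n)
    best=None
    for d in r.outline_of(p,"bottle_center"):
        m=np.array(d["region"]);ys,xs=np.nonzero(m); t=proj(p,[.562,.191,.09])
        if np.hypot(xs.mean()-t[0],ys.mean()-t[1])<15: best=m;break
    print(n,best is not None and best.sum()); obs.append((p,best))
def ax(yaw,el): return [-np.cos(yaw)*np.cos(el),-np.sin(yaw)*np.cos(el),np.sin(el)]
def f(q,full=0):
    L=[]
    for p,m in obs:
        s=sil(p,q[:3],ax(q[3],np.pi/6)); L.append(1-np.minimum(s,m).sum()/np.maximum(s,m).sum())
    return L if full else sum(L)
for y0 in (-.15,.1,.3):
    x=minimize(f,[.562,.191,.09,y0],method='Nelder-Mead',options=dict(initial_simplex=np.array([[.562,.191,.09,y0],[.57,.191,.09,y0],[.562,.2,.09,y0],[.562,.191,.1,y0],[.562,.191,.09,y0+.15]]),maxiter=150))
    print(x.x,f(x.x,1))
q=x.x
for p,m in obs:
    im=p["color"].copy(); e=cv2.Canny((sil(p,q[:3],ax(q[3],np.pi/6))*255).astype(np.uint8),100,200)>0; im[e]=[0,255,255]
    u=proj(p,q[:3]).astype(int); save(dict(color=cv2.resize(im[u[1]-45:u[1]+45,u[0]-45:u[0]+45],None,fx=5,fy=5,interpolation=cv2.INTER_NEAREST)),'bf%d.png'%p["shot"]); print(p["shot"])
E
cd pics; ls
```

```text
scene False
top 1447
cb_s.png
cb_t.png
ct_s.png
ct_t.png
scene0.png
top0.pngTraceback (most recent call last):
  File "<stdin>", line 19, in <module>
    res = _minimize_neldermead(fun, x0, args, callback, bounds=bounds,
                               **options)
    fsim[k] = func(sim[k])
              ~~~~^^^^^^^^
    fx = function(np.copy(x), *(wrapper_args + args))
  File "<stdin>", line 16, in f
TypeError: '<=' not supported between instances of 'float' and 'NoneType'
```

Call:
{"fn": "apply_moves", "kwargs": {"plan": [{"x": -300, "y": -130, "z": 0, "rz": 0.1}, {"x": -300, "y": -130, "z": 0, "rz": 0.1}, {"x": -300, "y": -130, "z": 0, "rz": 0.1}, {"x": -300, "y": -130, "z": 0, "rz": 0.1}, {"x": -300, "y": -130, "z": 0, "rz": 0.1}]}}

```text
schema error: expected keys x, y, z, rx, ry, rz, grip
```

```bash
cat > bot.py <<'E'
from h import *
from scipy.optimize import minimize
np.set_printoptions(precision=4,suppress=True)
obs=[]
for n in("scene","top"):
    p=r.camera(n)
    best=None
    for q in ("bottle_center",):
      for d in r.outline_of(p,q):
        m=np.array(d["region"]);ys,xs=np.nonzero(m); t=proj(p,[.562,.191,.09]); print(n,d["score"],m.sum(),xs.mean(),ys.mean())
        if np.hypot(xs.mean()-t[0],ys.mean()-t[1])<15 and best is None: best=m
    if best is None:
        im=p["color"];hsv=cv2.cvtColor(im,cv2.COLOR_RGB2HSV);g=np.full((400,640),cv2.GC_BGD,np.uint8);t=proj(p,[.562,.191,.09]).astype(int)
        s=sil(p,[.562,.191,.09],[-.86,-.1,.5])>.5
        g[cv2.dilate(s.astype(np.uint8),np.ones((13,13)))>0]=cv2.GC_PR_BGD; g[s]=cv2.GC_PR_FGD; g[cv2.erode(s.astype(np.uint8),np.ones((9,9)))>0]=cv2.GC_FGD
        cv2.grabCut(im[:,:,::-1].copy(),g,None,np.zeros((1,65)),np.zeros((1,65)),5,cv2.GC_INIT_WITH_MASK); best=(g==1)|(g==3); print('grabcut',n,best.sum())
    obs.append((p,best))
def ax(yaw,el): return [-np.cos(yaw)*np.cos(el),-np.sin(yaw)*np.cos(el),np.sin(el)]
def f(q,full=0):
    L=[]
    for p,m in obs:
        s=sil(p,q[:3],ax(q[3],np.pi/6)); L.append(1-np.minimum(s,m).sum()/np.maximum(s,m).sum())
    return L if full else sum(L)
for y0 in (-.2,.1):
    x=minimize(f,[.562,.191,.09,y0],method='Nelder-Mead',options=dict(initial_simplex=np.array([[.562,.191,.09,y0],[.57,.191,.09,y0],[.562,.2,.09,y0],[.562,.191,.1,y0],[.562,.191,.09,y0+.15]]),maxiter=150))
    print(x.x,f(x.x,1))
q=x.x
for i,(p,m) in enumerate(obs):
    im=p["color"].copy(); e=cv2.Canny((sil(p,q[:3],ax(q[3],np.pi/6))*255).astype(np.uint8),100,200)>0; e2=cv2.Canny(m.astype(np.uint8)*255,100,200)>0; im[e2]=[255,0,255]; im[e]=[0,255,255]
    u=proj(p,q[:3]).astype(int); save(dict(color=cv2.resize(im[u[1]-45:u[1]+45,u[0]-45:u[0]+45],None,fx=5,fy=5,interpolation=cv2.INTER_NEAREST)),'bf%d.png'%i)
E
python3 bot.py
python3 - <<'E'
from h import *
for t in [(.41,.33,.25),(.502,-.076,.21)]: print(tool_delta(t,R.from_euler('xyz',[np.pi,0,np.pi+.045])))
E
cd pics; python3 -c "
import cv2,numpy as np;cv2.imwrite('bf.png',np.hstack([cv2.imread('bf0.png')[:,:400],cv2.imread('bf1.png')[:,:400]]))"
```

```text
scene 0.93 638 445.98275862068965 232.7335423197492
scene 0.84 1144 385.8618881118881 174.83304195804195
scene 0.65 1828 433.06947483588624 156.82330415754925
scene 0.45 6563 243.05820508913607 224.71705012951395
top 0.82 1475 220.8671186440678 198.09966101694914
top 0.72 684 192.1798245614035 133.66959064327486
top 0.72 3285 142.117199391172 223.92024353120243
top 0.68 8925 394.1328851540616 220.1275070028011
[ 0.5611  0.1945  0.0925 -0.121 ] [np.float64(0.08205923965131667), np.float64(0.08783207576339402)]
[ 0.5607  0.1943  0.0932 -0.126 ] [np.float64(0.07996749209333287), np.float64(0.09522855099682526)]
(array([-318.6, -156.1,  -18.5]), array([ 0.   ,  0.   , -0.288]))
(array([-505.5, -528.1,   21.5]), array([ 0.   ,  0.   , -0.288]))
```

View pics/bf.png

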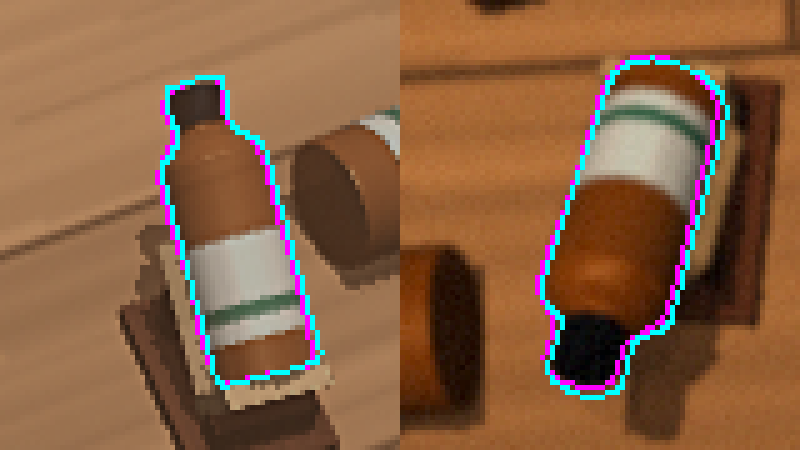

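The fitted outlines sit on the cradle bottle in both views. Its centre is about (0.561, 0.194, 0.093), with the axis at 30° and a heading of -0.12 rad. Now I move towards the bar.

Call:
{"fn": "apply_moves", "kwargs": {"plan": [{"x": -319, "y": -156, "z": -18, "rx": 0, "ry": 0, "rz": -0.29, "grip": 0}, {"x": -319, "y": -156, "z": -18, "rx": 0, "ry": 0, "rz": -0.29, "grip": 0}, {"x": -319, "y": -156, "z": -18, "rx": 0, "ry": 0, "rz": -0.29, "grip": 0}, {"x": -319, "y": -156, "z": -18, "rx": 0, "ry": 0, "rz": -0.29, "grip": 0}, {"x": -319, "y": -156, "z": -18, "rx": 0, "ry": 0, "rz": -0.29, "grip": 0}]}}

```text
t: 1.82
ee_pos: [0.2947, 0.4268, 0.242]
eef_rot: [3.141, 0.0, -3.093]
force: [1.0, 1.6, -0.2]
grip_width: 0.0852
```

```bash
cat > d.py <<'E'
import sys
from h import *
np.set_printoptions(precision=3,suppress=True)
v=[float(a) for a in sys.argv[1:7]]
s=r.get_state(); print('t',round(s["t"],2),'q',s["qpos"].round(4),'p',s["ee_pos"],'rpy',s["eef_rot"],'w',round(s["grip_width"],4),'F',s["force"].round(1))
open('log.txt','a').write(repr((list(s["qpos"]),list(s["ee_pos"]),list(s["eef_rot"])))+'\n')
if len(v)==6: print('delta',*tool_delta(v[:3],R.from_euler('xyz',v[3:])))
E
python3 d.py .502 -.076 .21 3.1416 0 3.187
```

```text
t 1.82 q [ 0.885  0.22   1.605 -0.     1.317 -0.734] p [0.295 0.427 0.242] rpy [ 3.141  0.    -3.093] w 0.0852 F [ 1.   1.6 -0.2]
delta [-182.7 -512.3   31.9] [0.    0.    0.003]
```

Call:
{"fn": "apply_moves", "kwargs": {"plan": [{"x": -183, "y": -512, "z": 20, "rx": 0, "ry": 0, "rz": 0, "grip": 0}, {"x": -183, "y": -512, "z": 20, "rx": 0, "ry": 0, "rz": 0, "grip": 0}, {"x": -183, "y": -512, "z": 20, "rx": 0, "ry": 0, "rz": 0, "grip": 0}, {"x": -183, "y": -512, "z": 20, "rx": 0, "ry": 0, "rz": 0, "grip": 0}, {"x": -183, "y": -512, "z": 20, "rx": 0, "ry": 0, "rz": 0, "grip": 0}]}}

```text
t: 2.23
ee_pos: [0.3733, 0.2336, 0.2343]
eef_rot: [3.141, 0.001, -3.094]
force: [1.0, 0.6, 0.3]
grip_width: 0.0857
```

```bash
python3 d.py .502 -.076 .21 3.1416 0 3.187
```

```text
t 2.23 q [ 0.463  0.114  1.762 -0.     1.265 -1.155] p [0.373 0.234 0.234] rpy [ 3.141  0.001 -3.094] w 0.0857 F [1.  0.6 0.3]
delta [-113.8 -315.4   24.3] [0.    0.001 0.002]
```

Call:
{"fn": "apply_moves", "kwargs": {"plan": [{"x": -114, "y": -315, "z": 24, "rx": 0, "ry": 0, "rz": 0, "grip": 0}, {"x": -114, "y": -315, "z": 24, "rx": 0, "ry": 0, "rz": 0, "grip": 0}, {"x": -114, "y": -315, "z": 24, "rx": 0, "ry": 0, "rz": 0, "grip": 0}, {"x": -114, "y": -315, "z": 24, "rx": 0, "ry": 0, "rz": 0, "grip": 0}, {"x": -114, "y": -315, "z": 24, "rx": 0, "ry": 0, "rz": 0, "grip": 0}]}}

```text
t: 2.65
ee_pos: [0.4533, 0.0416, 0.2195]
eef_rot: [3.141, 0.001, -3.095]
force: [0.6, 0.8, -0.4]
grip_width: 0.0855
```

```bash
python3 d.py .502 -.076 .15 3.1416 0 3.187
```

```text
t 2.65 q [-0.002  0.149  1.76   0.     1.232 -1.619] p [0.453 0.042 0.219] rpy [ 3.141  0.001 -3.095] w 0.0855 F [ 0.6  0.8 -0.4]
delta [ -43.1 -119.8   69.5] [0.    0.001 0.002]
```

Call:
{"fn": "apply_moves", "kwargs": {"plan": [{"x": -43, "y": -120, "z": 30, "rx": 0, "ry": 0, "rz": 0, "grip": 0}, {"x": -43, "y": -120, "z": 50, "rx": 0, "ry": 0, "rz": 0, "grip": 0}, {"x": -43, "y": -120, "z": 69, "rx": 0, "ry": 0, "rz": 0, "grip": 0}, {"x": -43, "y": -120, "z": 69, "rx": 0, "ry": 0, "rz": 0, "grip": 0}, {"x": -43, "y": -120, "z": 69, "rx": 0, "ry": 0, "rz": 0, "grip": 0}]}}

```text
t: 3.07
ee_pos: [0.5012, -0.0775, 0.1472]
eef_rot: [-3.141, -0.004, -3.098]
force: [-0.2, 0.5, -0.1]
grip_width: 0.0854
```

```bash
python3 d.py .502 -.076 .104 3.1416 0 3.187
python3 - <<'E'
from h import *
S=r.camera("scene");T=r.camera("top")
a=S["color"][130:260,190:330];b=T["color"][150:260,290:430]
for n,i in(('s1',a),('t1',b)): save(dict(color=cv2.resize(i,None,fx=4,fy=4,interpolation=cv2.INTER_CUBIC)),n+'.png')
E
```

```text
t 3.07 q [-0.236  0.299  1.76  -0.001  1.086 -1.849] p [ 0.501 -0.077  0.147] rpy [-3.141 -0.004 -3.098] w 0.0854 F [-0.2  0.5 -0.1]
delta [-1.   1.4 43.2] [-0.    -0.004 -0.002]
```

View pics/s1.png

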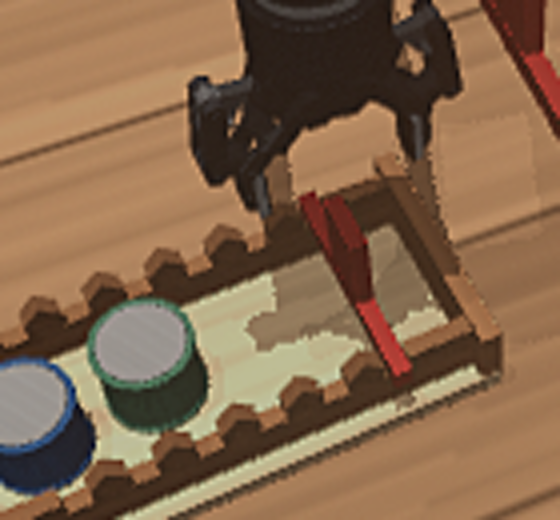

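View pics/t1.png

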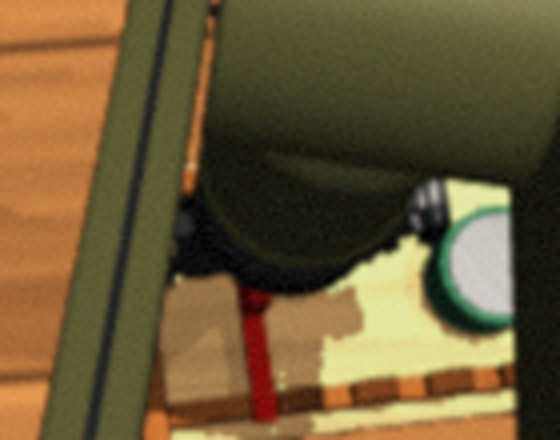

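The fingers straddle the fin, seen in scene crop at (265,190) and (418,140) with the fin at (345,210). Descending and gripping.

Call:
{"fn": "apply_moves", "kwargs": {"plan": [{"x": -1, "y": 1, "z": 22, "rx": 0, "ry": 0, "rz": 0, "grip": 0}, {"x": -1, "y": 1, "z": 43, "rx": 0, "ry": 0, "rz": 0, "grip": 0}, {"x": -1, "y": 1, "z": 43, "rx": 0, "ry": 0, "rz": 0, "grip": 0.5}, {"x": -1, "y": 1, "z": 43, "rx": 0, "ry": 0, "rz": 0, "grip": 1}, {"x": -1, "y": 1, "z": 43, "rx": 0, "ry": 0, "rz": 0, "grip": 1}]}}

```text
t: 3.58
ee_pos: [0.503, -0.0724, 0.1087]
eef_rot: [-3.141, 0.002, -3.093]
force: [0.2, -0.4, 0.5]
grip_width: 0.0519
```

Call:
{"fn": "apply_moves", "kwargs": {"plan": [{"x": 0, "y": 0, "z": 0, "rx": 0, "ry": 0, "rz": 0, "grip": 1}, {"x": 0, "y": 0, "z": 0, "rx": 0, "ry": 0, "rz": 0, "grip": 1}, {"x": 0, "y": 0, "z": 0, "rx": 0, "ry": 0, "rz": 0, "grip": 1}]}}

```text
t: 3.83
ee_pos: [0.5031, -0.0731, 0.1084]
eef_rot: [-3.141, 0.002, -3.094]
force: [0.1, 1.7, 1.1]
grip_width: 0.0123
```

```bash
python3 d.py .502 -.076 .104 3.1416 0 3.187
```

```text
t 3.83 q [-0.228  0.345  1.811  0.     0.983 -1.846] p [ 0.503 -0.073  0.108] rpy [-3.141  0.002 -3.094] w 0.0123 F [0.1 1.7 1.1]
delta [ 1.2 -2.8  4.4] [-0.001  0.002  0.002]
```

Call:
{"fn": "apply_moves", "kwargs": {"plan": [{"x": 0, "y": 0, "z": -15, "rx": 0, "ry": 0, "rz": 0, "grip": 1}, {"x": 0, "y": 0, "z": -35, "rx": 0, "ry": 0, "rz": 0, "grip": 1}, {"x": 0, "y": 0, "z": -45, "rx": 0, "ry": 0, "rz": 0, "grip": 1}, {"x": 0, "y": -20, "z": -45, "rx": 0, "ry": 0, "rz": 0, "grip": 1}, {"x": 0, "y": -41, "z": -45, "rx": 0, "ry": 0, "rz": 0, "grip": 1}]}}

```text
t: 4.25
ee_pos: [0.505, -0.1139, 0.1535]
eef_rot: [-3.141, 0.003, -3.092]
force: [0.8, -0.5, -1.6]
grip_width: 0.0102
```

Call:
{"fn": "apply_moves", "kwargs": {"plan": [{"x": 0, "y": 0, "z": 0, "rx": 0, "ry": 0, "rz": 0, "grip": 1}, {"x": 0, "y": 0, "z": 0, "rx": 0, "ry": 0, "rz": 0, "grip": 1}]}}

```text
t: 4.42
ee_pos: [0.5044, -0.1149, 0.1525]
eef_rot: [-3.142, 0.001, -3.096]
force: [-0.2, -0.7, -1.9]
grip_width: 0.0103
```

```bash
python3 d.py .5048 -.1141 .108 3.1416 0 3.187
python3 - <<'E'
from h import *
S=r.camera("scene")
a=S["color"][110:280,150:330]
save(dict(color=cv2.resize(a,None,fx=4,fy=3.5,interpolation=cv2.INTER_CUBIC)),'s2.png')
E
```

```text
t 4.42 q [-0.306  0.303  1.736  0.     1.101 -1.922] p [ 0.504 -0.115  0.152] rpy [-3.142  0.001 -3.096] w 0.0103 F [-0.2 -0.7 -1.9]
delta [-0.4  0.8 44.5] [-0.     0.001 -0.   ]
```

View pics/s2.png

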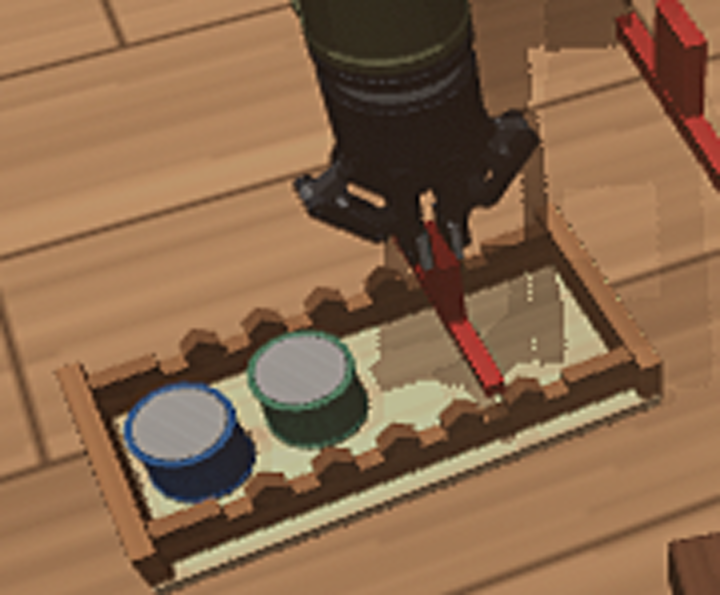

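The bar is held and raised above the next notches. Lowering it now.

Call:
{"fn": "apply_moves", "kwargs": {"plan": [{"x": 0, "y": 0.5, "z": 15, "rx": 0, "ry": 0, "rz": 0, "grip": 1}, {"x": 0, "y": 0.5, "z": 27, "rx": 0, "ry": 0, "rz": 0, "grip": 1}, {"x": 0, "y": 0.5, "z": 35, "rx": 0, "ry": 0, "rz": 0, "grip": 1}, {"x": 0, "y": 0.5, "z": 40, "rx": 0, "ry": 0, "rz": 0, "grip": 1}, {"x": 0, "y": 0.5, "z": 43, "rx": 0, "ry": 0, "rz": 0, "grip": 1}]}}

```text
t: 4.88
ee_pos: [0.5038, -0.1131, 0.1085]
eef_rot: [3.141, -0.001, -3.094]
force: [-2.9, -0.2, 4.1]
grip_width: 0.0102
```

Call:
{"fn": "apply_moves", "kwargs": {"plan": [{"x": 0, "y": 0, "z": 1, "rx": 0, "ry": 0, "rz": 0, "grip": 1}, {"x": 0, "y": 0, "z": 1, "rx": 0, "ry": 0, "rz": 0, "grip": 1}]}}

```text
t: 5.05
ee_pos: [0.5041, -0.1133, 0.1086]
eef_rot: [3.141, -0.0, -3.094]
force: [-0.6, -0.0, -0.1]
grip_width: 0.0101
```

```bash
python3 d.py .5048 -.1141 .108 3.1416 0 3.187
python3 - <<'E'
from h import *
S=r.camera("scene")
a=S["color"][110:280,150:330]
save(dict(color=cv2.resize(a,None,fx=4,fy=3.5,interpolation=cv2.INTER_CUBIC)),'s3.png')
E
```

```text
t 5.05 q [-0.303  0.356  1.791  0.     0.995 -1.921] p [ 0.504 -0.113  0.109] rpy [ 3.141 -0.    -3.094] w 0.0101 F [-0.6 -0.  -0.1]
delta [-0.6 -0.8  0.6] [ 0.    -0.     0.002]
```

View pics/s3.png

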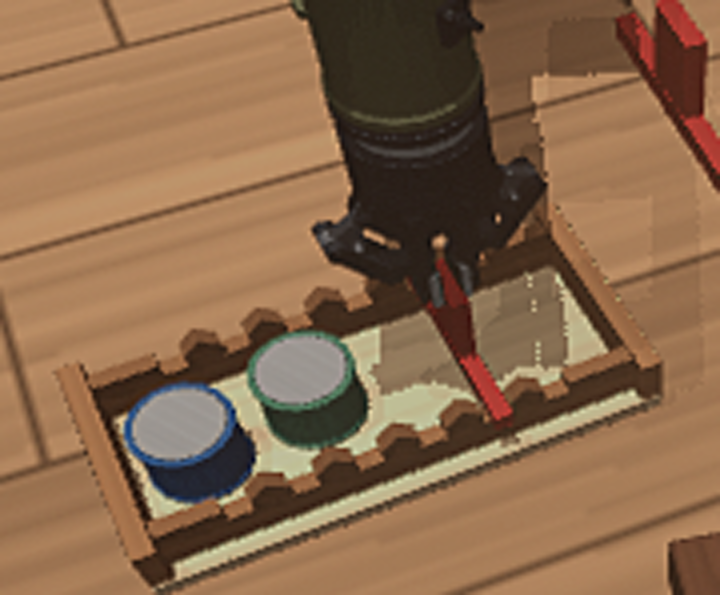

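The bar is back at its grip height (z 0.1086 now, 0.1084 before) and its weight is carried. Releasing and rising.

Call:
{"fn": "apply_moves", "kwargs": {"plan": [{"x": 0, "y": 0, "z": 0, "rx": 0, "ry": 0, "rz": 0, "grip": 0.4}, {"x": 0, "y": 0, "z": 0, "rx": 0, "ry": 0, "rz": 0, "grip": 0.4}, {"x": 0, "y": 0, "z": 0, "rx": 0, "ry": 0, "rz": 0, "grip": 0.4}, {"x": 0, "y": 0, "z": -30, "rx": 0, "ry": 0, "rz": 0, "grip": 0.4}, {"x": 0, "y": 0, "z": -70, "rx": 0, "ry": 0, "rz": 0, "grip": 0.4}]}}

```text
t: 5.52
ee_pos: [0.5014, -0.1127, 0.1758]
eef_rot: [3.139, -0.008, -3.095]
force: [0.4, 0.2, 0.3]
grip_width: 0.0515
```

Call:
{"fn": "apply_moves", "kwargs": {"plan": [{"x": 0, "y": 60, "z": -40, "rx": 0, "ry": 0, "rz": 0, "grip": 0}, {"x": 0, "y": 150, "z": -80, "rx": 0, "ry": 0, "rz": 0, "grip": 0}, {"x": 0, "y": 150, "z": -100, "rx": 0, "ry": 0, "rz": 0, "grip": 0}, {"x": 0, "y": 150, "z": -100, "rx": 0, "ry": 0, "rz": 0, "grip": 0}, {"x": 0, "y": 150, "z": -100, "rx": 0, "ry": 0, "rz": 0, "grip": 0}]}}

```text
t: 5.93
ee_pos: [0.4985, 0.0399, 0.2823]
eef_rot: [3.14, 0.007, -3.092]
force: [0.6, 0.4, 0.7]
grip_width: 0.0854
```

```bash
python3 d.py .5048 -.1141 .108 3.1416 0 3.187
python3 - <<'E'
from h import *
from scipy.optimize import least_squares
S=r.camera("scene")
a=S["color"][150:280,150:330]
save(dict(color=cv2.resize(a,None,fx=4,fy=4,interpolation=cv2.INTER_CUBIC)),'s4.png')
a=r.camera("top")["color"][160:270,310:490]
save(dict(color=cv2.resize(a,None,fx=4,fy=4,interpolation=cv2.INTER_CUBIC)),'t4.png')
# kinematic model: q1 about z, q2,q3 pitch, q4 roll, q5 pitch, q6 roll
L=[eval(l) for l in open('log.txt')]
L.append(([1.2545,.3076,1.5077,0,1.3284,-.0735],[.138,.5575,.2306],0))
rr=[np.hypot(*p[:2]) for q,p,_ in L]; 
A=[];B=[]
for q,p,_ in L:
    a=q[1];b=q[1]+q[2];c=b+q[4]
    A+=[[0,1,np.sin(a),np.sin(b),np.cos(b)],[1,0,np.cos(a),np.cos(b),-np.sin(b)]];B+=[np.hypot(p[0],p[1]),p[2]]
x,res,rk,sv=np.linalg.lstsq(np.array(A),B,rcond=None); print('h-d6,r0,L1,L2,off',x.round(4),res,sv, [round(q[0]-np.arctan2(p[1],p[0]),4) for q,p,_ in L])
E
```

```text
t 5.93 q [-0.006  0.16   1.578  0.002  1.397 -1.627] p [0.499 0.04  0.282] rpy [ 3.14   0.007 -3.092] w 0.0854 F [0.6 0.4 0.7]
delta [   2.6 -154.5  174. ] [0.002 0.007 0.004]
h-d6,r0,L1,L2,off [-0.1727  0.0031  0.6403  0.4171  0.1092] [7.73848546e-06] [5.18501336 4.23162027 0.30702799 0.30559762 0.14618559] [np.float64(-0.0814), np.float64(-0.0959), np.float64(-0.093), np.float64(-0.0824), np.float64(-0.0831), np.float64(-0.0818), np.float64(-0.0819), np.float64(-0.0863), np.float64(-0.0736)]
```

View pics/s4.png

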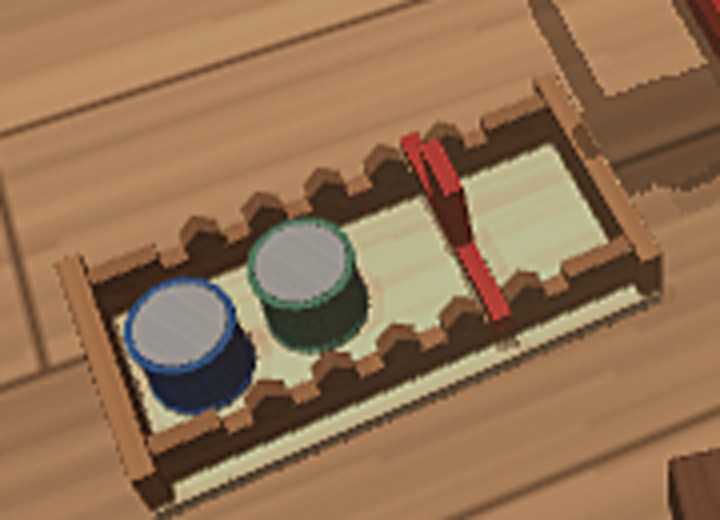

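View pics/t4.png

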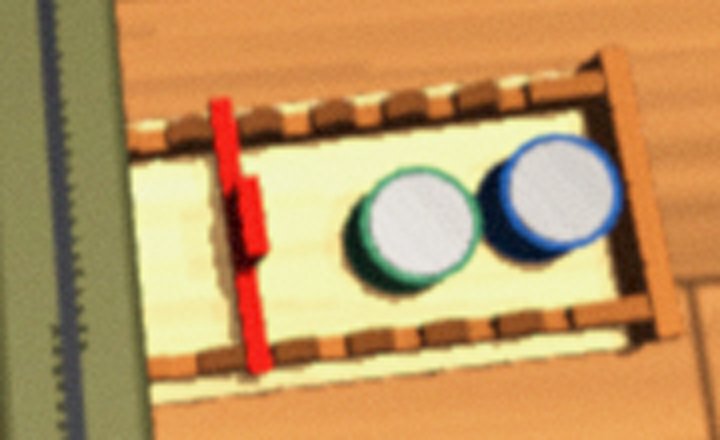

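The bar lies home in the next pair of notches and the tins have not moved. Next I work out the bottle pre-grasp, with the tool 45° below level and the jaws level.

```bash
cat > g.py <<'E'
from h import *
np.set_printoptions(precision=3,suppress=True)
def grasp(beta,back,c=(.561,.1945,.0925),yaw=-.121,g=.100):
    el=np.pi/6+beta; h=np.array([np.cos(yaw),np.sin(yaw),0]); a=-h*np.cos(np.pi/6)+[0,0,.5]
    z=h*np.cos(el)-np.array([0,0,np.sin(el)]); y=np.array([-h[1],h[0],0]); x=np.cross(y,z)
    M=R.from_matrix(np.c_[x,y,z]); P=np.array(c)+a*(g-.075)-z*(.006+back); return P,M
if __name__=="__main__":
    import sys
    s=r.get_state(); print('t',round(s["t"],2),'q',s["qpos"].round(3),s["ee_pos"],s["eef_rot"],'F',s["force"].round(1),'w',round(s["grip_width"],4))
    open('log.txt','a').write(repr((list(s["qpos"]),list(s["ee_pos"]),list(s["eef_rot"])))+'\n')
    P,M=grasp(np.deg2rad(float(sys.argv[1])),float(sys.argv[2])); P[2]+=float(sys.argv[3]); print('target',P,M.as_euler('xyz')); print(tool_delta(P,M))
E
python3 g.py 15 .08 .03
```

```text
t 6.03 q [-0.009  0.162  1.58   0.     1.394 -1.63 ] [0.498 0.038 0.281] [-3.141  0.005 -3.091] F [ 0.3 -0.9 -0.2] w 0.0853
target [0.479 0.204 0.196] [-3.142  0.785  3.021]
(array([ 11.3, 167.3,  84.6]), array([ 0.068, -0.778,  0.163]))
```

Call:
{"fn": "apply_moves", "kwargs": {"plan": [{"x": 11, "y": 167, "z": 85, "rx": 0.068, "ry": -0.778, "rz": 0.163, "grip": 0}, {"x": 11, "y": 167, "z": 85, "rx": 0.068, "ry": -0.778, "rz": 0.163, "grip": 0}, {"x": 11, "y": 167, "z": 85, "rx": 0.068, "ry": -0.778, "rz": 0.163, "grip": 0}, {"x": 11, "y": 167, "z": 85, "rx": 0.068, "ry": -0.778, "rz": 0.163, "grip": 0}]}}

```text
t: 6.37
ee_pos: [0.4816, 0.1547, 0.2117]
eef_rot: [-3.108, 0.405, 3.101]
force: [0.2, -1.1, -0.7]
grip_width: 0.0854
```

```bash
python3 g.py 15 .08 .03
```

```text
t 6.37 q [ 0.363  0.08   1.955 -0.272  0.762 -0.995] [0.482 0.155 0.212] [-3.108  0.405  3.101] F [ 0.2 -1.1 -0.7] w 0.0854
target [0.479 0.204 0.196] [-3.142  0.785  3.021]
(array([10.4, 50. , 11.1]), array([ 0.013, -0.379,  0.073]))
```

```bash
cat > fk.py <<'E'
from h import *
from scipy.optimize import least_squares
Ry=lambda t:R.from_euler('y',t); Rz=lambda t:R.from_euler('z',t)
def fk(q,k):
    r0,h,L1,L2,e,d6=k
    W=Rz(q[0]); A=Ry(q[1]);B=Ry(q[1]+q[2]); O=W*B*Rz(q[3])*Ry(q[4])*Rz(q[5])*Rz(OFF)
    p=W.apply(np.array([r0,0,h])+A.apply([0,0,L1])+B.apply([e,0,L2]))+d6*O.apply([0,0,1]); return p,O
OFF=np.pi/2
K0=np.array([.0,.3,.45,.45,0,.3])
def load():
    L=[eval(l) for l in open('log.txt')]; L.append(([1.2545,.3076,1.5077,0,1.3284,-.0735],[.138,.5575,.2306],[-3.1395,-.0002,2.8988])); return L
def fit():
    L=load()
    return least_squares(lambda k:np.r_[np.concatenate([(fk(q,k)[0]-p)/.002 for q,p,_ in L]),(k-K0)/np.array([.05,.2,.15,.15,.1,.15])],K0)
def ik(p,M,k,q0):
    lo=np.array([-3.12,-1.05,.14,-1.42,.1,-2.68]);hi=np.array([3.12,2.28,2.33,4.57,2.73,2.68])
    def f(q):
        P,O=fk(q,k); return np.r_[(P-p)/.001,(O.inv()*M).as_rotvec()/.005]
    s=least_squares(f,np.clip(q0,lo+.01,hi-.01),bounds=(lo,hi)); return s.x,s.cost
E
python3 - <<'E'
from fk import *
from g import grasp
f=fit();k=f.x;print(k)
for q,p,o in load():
    P,O=fk(q,k);print(((P-p)*1000).round(1),(O.inv()*R.from_euler('xyz',o)).as_rotvec().round(3))
q0=r.get_state()["qpos"]
for b in (0,5,10,15,20,25,30):
    for back in (.08,0):
        P,M=grasp(np.deg2rad(b),back); print(b,back,*[ (x.round(3) if hasattr(x,'round') else x) for x in ik(P,M,k,q0)])
E
```

```text
[0.015 0.146 0.577 0.408 0.076 0.29 ]
[ 32.1 -27.4   0.7] [-0.  0. -0.]
[ 26.1 -34.1  -0.5] [-0. -0. -0.]
[  6.8 -42.2  -0.3] [-0. -0.  0.]
[ -7.8 -41.4   1.3] [-0. -0. -0.]
[ -7.8 -41.5   1.5] [-0.  0.  0.]
[-11.9 -40.5   1.6] [-0. -0.  0.]
[-11.6 -40.6   1.8] [-0. -0. -0.]
[ -0.6 -42.4  -0.2] [-0. -0. -0.]
[ -0.5 -42.2  -0.2] [-0. -0. -0.]
[ -1.9 -29.8  -8. ] [ 0. -0.  0.]
[ 38.  -19.8   2.3] [-0.  0. -0.]
0 0.08 [ 0.838  0.262  2.198 -1.42   0.781  0.583] 719.138
0 0 [ 0.684  0.378  2.087 -1.42   0.672  0.486] 1383.13
5 0.08 [ 0.787  0.232  2.2   -1.42   0.697  0.525] 255.242
5 0 [ 0.65   0.363  2.096 -1.42   0.601  0.449] 724.371
10 0.08 [ 0.74   0.212  2.2   -1.42   0.623  0.479] 23.036
10 0 [ 0.618  0.353  2.104 -1.42   0.538  0.42 ] 270.884
15 0.08 [ 0.694  0.189  2.164 -1.27   0.569  0.291] 0.0
15 0 [ 0.589  0.347  2.112 -1.42   0.48   0.397] 34.469
20 0.08 [ 0.647  0.171  2.101 -0.999  0.56  -0.013] 0.0
20 0 [ 0.56   0.337  2.093 -1.277  0.437  0.234] 0.0
25 0.08 [ 0.601  0.166  2.035 -0.748  0.591 -0.29 ] 0.0
25 0 [ 0.53   0.326  2.041 -0.954  0.44  -0.107] 0.0
30 0.08 [ 0.557  0.171  1.967 -0.542  0.653 -0.516] 0.0
30 0 [ 0.501  0.323  1.988 -0.674  0.486 -0.401] 0.0
```

```bash
sed -i 's/r0,h,L1,L2,e,d6=k/r0,h,L1,L2,e,d6,y0=k/; s/\[r0,0,h\]/[r0,y0,h]/; s/K0=.*/K0=np.array([.0,.3,.45,.45,0,.3,.04])/; s/.1,.15\])\]/.1,.15,.1])]/' fk.py
python3 - <<'E'
from fk import *
from g import grasp
f=fit();k=f.x;print(k.round(4)); np.save('k.npy',k)
for q,p,o in load():
    P,O=fk(q,k);print(((P-p)*1000).round(1),end=' ')
q0=r.get_state()["qpos"]
for b in (0,5,10,15,20,25,30):
    for back in (.08,0):
        P,M=grasp(np.deg2rad(b),back); print(b,back,*[ (x.round(3) if hasattr(x,'round') else x) for x in ik(P,M,k,q0)])
# place: bay, upright bottle, tool tilt b leaning; options of yaw
C=np.array([.5008,-.068,.015])
for b in (0,20,25,30):
  for yw in (np.pi+.045,np.pi/2+.045,.75*np.pi):
    t=np.deg2rad(b); M0=R.from_euler('z',yw)*R.from_euler('x',np.pi)*R.from_euler('y',t)
    for s in(1,):
      P=C+[0,0,.102]-M0.apply([0,0,.006])
      for dz in (0,.1): print('place',b,round(yw,2),dz,M0.apply([0,0,1]).round(2),*[ (x.round(3) if hasattr(x,'round') else x) for x in ik(P+[0,0,dz],M0,k,[-.1,.3,1.7,0,1,-1])])
E
```

```text
[0.    0.192 0.645 0.417 0.109 0.37  0.042]
[-0. -0.  0.] [ 0.1  0.1 -0. ] [ 0.1 -0.  -0. ] [ 0. -0.  0.] [ 0. -0. -0.] [-0. -0.  0.] [-0.  0.  0.] [-0. -0.  0.] [-0. -0.  0.] [ 0.   0.1 -0.1] [-0.  -0.2  0. ] 0 0.08 [ 0.902  0.342  2.222 -1.42   0.832  0.701] 1065.415
0 0 [ 0.726  0.424  2.119 -1.42   0.716  0.568] 1892.46
5 0.08 [ 0.825  0.287  2.227 -1.42   0.723  0.604] 518.923
5 0 [ 0.67   0.393  2.132 -1.42   0.622  0.503] 1141.475
10 0.08 [ 0.754  0.249  2.232 -1.42   0.628  0.529] 149.597
10 0 [ 0.619  0.372  2.143 -1.42   0.54   0.451] 561.204
15 0.08 [ 0.691  0.223  2.235 -1.42   0.545  0.47 ] 1.489
15 0 [ 0.574  0.358  2.153 -1.42   0.469  0.409] 177.433
20 0.08 [ 0.628  0.187  2.17  -1.128  0.506  0.122] 0.0
20 0 [ 0.534  0.349  2.161 -1.42   0.405  0.376] 7.575
25 0.08 [ 0.569  0.167  2.096 -0.81   0.528 -0.24 ] 0.0
25 0 [ 0.494  0.329  2.117 -1.109  0.379  0.033] 0.0
30 0.08 [ 0.513  0.163  2.021 -0.557  0.595 -0.528] 0.0
30 0 [ 0.456  0.317  2.054 -0.733  0.42  -0.37 ] 0.0
place 0 3.19 0 [-0.  0. -1.] [-0.219  0.324  1.798  0.     1.02  -1.834] 0.0
place 0 3.19 0.1 [-0
[... 1200 characters left out ...]
3  1.459 -0.629] 0.0
place 25 2.36 0 [-0.3   0.3  -0.91] [-0.352  0.523  1.541  0.179  1.479 -1.191] 0.0
place 25 2.36 0.1 [-0.3   0.3  -0.91] [-0.352  0.429  1.426  0.18   1.685 -1.153] 0.0
place 30 3.19 0 [-0.5  -0.02 -0.87] [-0.147  0.6    1.429 -0.096  1.628 -1.743] 0.0
place 30 3.19 0.1 [-0.5  -0.02 -0.87] [-0.147  0.511  1.32  -0.099  1.825 -1.763] 0.0
place 30 1.62 0 [-0.02  0.5  -0.87] [-0.54   0.463  1.715  0.447  1.301 -0.78 ] 0.0
place 30 1.62 0.1 [-0.02  0.5  -0.87] [-0.54   0.351  1.6    0.431  1.506 -0.683] 0.0
place 30 2.36 0 [-0.35  0.35 -0.87] [-0.371  0.569  1.494  0.203  1.564 -1.208] 0.0
place 30 2.36 0.1 [-0.35  0.35 -0.87] [-0.371  0.475  1.385  0.207  1.763 -1.166] 0.0
```

The kinematic model matches the logged poses to 0.1 mm. A tool direction 60° below level suits both the grasp and the placing, so I go to that pre-grasp.

```bash
python3 g.py 30 .08 .01
```

```text
t 6.37 q [ 0.363  0.08   1.955 -0.272  0.762 -0.995] [0.482 0.155 0.212] [-3.108  0.405  3.101] F [ 0.2 -1.1 -0.7] w 0.0854
target [0.497 0.202 0.189] [3.142 0.524 3.021]
(array([-3.4, 49. , 24. ]), array([ 0.003, -0.117,  0.074]))
```

Call:
{"fn": "apply_moves", "kwargs": {"plan": [{"x": -3, "y": 49, "z": 24, "rx": 0.003, "ry": -0.117, "rz": 0.074, "grip": 0}, {"x": -3, "y": 49, "z": 24, "rx": 0.003, "ry": -0.117, "rz": 0.074, "grip": 0}, {"x": -3, "y": 49, "z": 24, "rx": 0.003, "ry": -0.117, "rz": 0.074, "grip": 0}, {"x": -3, "y": 49, "z": 24, "rx": 0.003, "ry": -0.117, "rz": 0.074, "grip": 0}, {"x": -3, "y": 49, "z": 24, "rx": 0.003, "ry": -0.117, "rz": 0.074, "grip": 0}]}}

```text
t: 6.78
ee_pos: [0.4986, 0.2017, 0.1902]
eef_rot: [-3.137, 0.52, 3.025]
force: [0.2, -0.5, -1.1]
grip_width: 0.0855
```

```bash
python3 g.py 30 .0 .00;  python3 - <<'E'
from h import *
S=r.camera("scene")
a=S["color"][90:240,310:490]
save(dict(color=cv2.resize(a,None,fx=4,fy=4,interpolation=cv2.INTER_CUBIC)),'s5.png')
E
```

```text
t 6.78 q [ 0.509  0.149  2.    -0.526  0.627 -0.571] [0.499 0.202 0.19 ] [-3.137  0.52   3.025] F [ 0.2 -0.5 -1.1] w 0.0855
target [0.537 0.197 0.11 ] [3.142 0.524 3.021]
(array([ 6.7,  0.6, 88.4]), array([-0.002, -0.004,  0.004]))
```

View pics/s5.png

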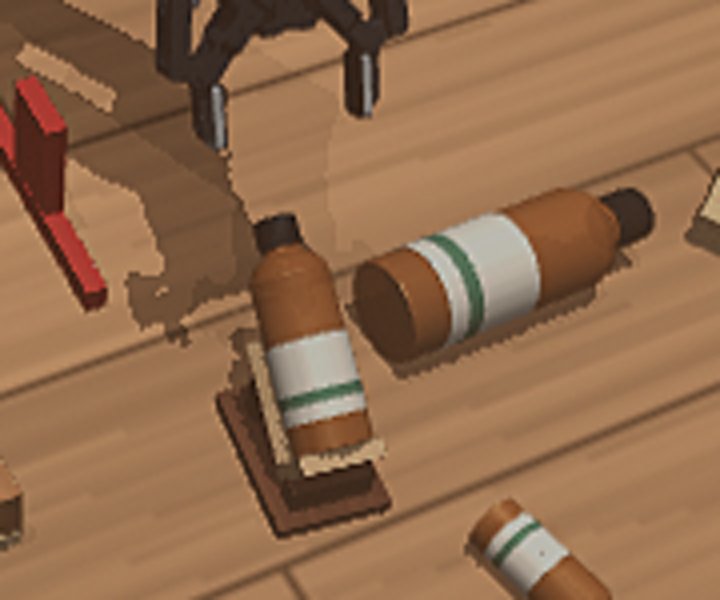

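Call:
{"fn": "apply_moves", "kwargs": {"plan": [{"x": 6, "y": 0, "z": 25, "rx": 0, "ry": -0.004, "rz": 0.004, "grip": 0}, {"x": 6, "y": 0, "z": 50, "rx": 0, "ry": -0.004, "rz": 0.004, "grip": 0}, {"x": 6, "y": 0, "z": 70, "rx": 0, "ry": -0.004, "rz": 0.004, "grip": 0}, {"x": 6, "y": 0, "z": 78, "rx": 0, "ry": -0.004, "rz": 0.004, "grip": 0}, {"x": 6, "y": 0, "z": 78, "rx": 0, "ry": -0.004, "rz": 0.004, "grip": 0}]}}

```text
t: 7.25
ee_pos: [0.5336, 0.1967, 0.1201]
eef_rot: [-3.141, 0.525, 3.015]
force: [-0.8, 0.8, -0.5]
grip_width: 0.0854
```

```bash
python3 g.py 30 .0 .00;  python3 - <<'E'
from h import *
S=r.camera("scene")
a=S["color"][90:240,310:490]
save(dict(color=cv2.resize(a,None,fx=4,fy=4,interpolation=cv2.INTER_CUBIC)),'s6.png')
E
```

```text
t 7.25 q [ 0.46   0.297  2.048 -0.704  0.443 -0.395] [0.534 0.197 0.12 ] [-3.141  0.525  3.015] F [-0.8  0.8 -0.5] w 0.0854
target [0.537 0.197 0.11 ] [3.142 0.524 3.021]
(array([2.5, 1.1, 9.9]), array([-0.003,  0.001, -0.004]))
```

View pics/s6.png

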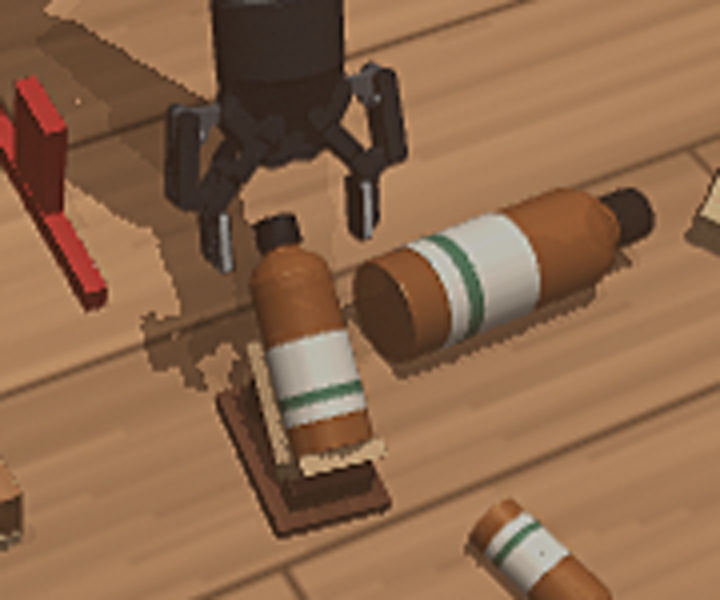

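Run:
```python
from h import *
from g import grasp
S=r.camera("scene")
c=np.array([.561,.1945,.0925]);a=np.array([-.8597,.1045,.5])
for h in (.08,.09,.1,.112,.13,.15): print(h,((proj(S,c+a*(h-.075))-[310,90])*4).round())
s=r.get_state();M=R.from_euler('xyz',s["eef_rot"])
for z in (0,.006,.012,.025): 
    print('tool',z,*[((proj(S,s["ee_pos"]+M.apply([0,y,z]))-[310,90])*4).round() for y in (-.043,0,.043)])
```

```text
0.08 [302. 322.]
0.09 [297. 307.]
0.1 [293. 292.]
0.112 [288. 273.]
0.13 [281. 246.]
0.15 [272. 216.]
tool 0 [229. 283.] [293. 267.] [357. 252.]
tool 0.006 [230. 292.] [294. 276.] [357. 261.]
tool 0.012 [231. 301.] [295. 285.] [357. 270.]
tool 0.025 [232. 320.] [296. 304.] [358. 289.]
```

Run:
```python
from h import *
S=r.camera("scene")
for z in (0,.006,.012,.025): print('s3 shut',z,((proj(S,np.array([.504,-.113,.1086-z]))-[150,110])*[4,3.5]).round(), 's1 open', *[((proj(S,np.array([.5012,-.0775+y,.1472-z]))-[190,130])*4).round() for y in (-.043,.043)])
save(dict(color=cv2.resize(S["color"][130:190,340:420],None,fx=9,fy=9,interpolation=cv2.INTER_CUBIC)),'s7.png')
```

```text
s3 shut 0 [448. 290.] s1 open [266. 213.] [406. 164.]
s3 shut 0.006 [449. 295.] s1 open [267. 219.] [407. 171.]
s3 shut 0.012 [450. 300.] s1 open [269. 226.] [407. 177.]
s3 shut 0.025 [452. 311.] s1 open [271. 239.] [408. 191.]
```

View pics/s7.png

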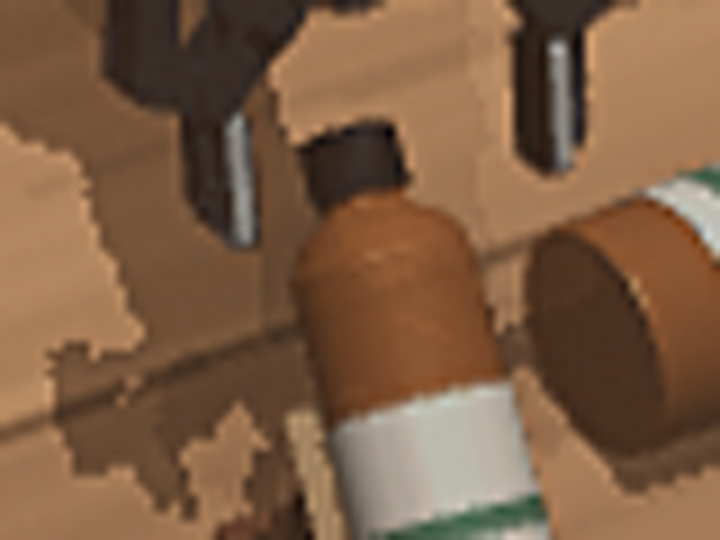

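Call:
{"fn": "apply_moves", "kwargs": {"plan": [{"x": 1, "y": 1, "z": 8, "rx": 0, "ry": 0, "rz": -0.004, "grip": 0}, {"x": 1, "y": 1, "z": 13, "rx": 0, "ry": 0, "rz": -0.004, "grip": 0}, {"x": 1, "y": 1, "z": 13, "rx": 0, "ry": 0, "rz": -0.004, "grip": 0}]}}

```text
t: 7.65
ee_pos: [0.539, 0.1991, 0.1102]
eef_rot: [3.141, 0.528, 3.022]
force: [-0.3, -0.4, 0.4]
grip_width: 0.0856
```

```bash
python3 g.py 30 .0 .00;  python3 - <<'E'
from h import *
S=r.camera("scene")
save(dict(color=cv2.resize(S["color"][110:190,330:430],None,fx=7,fy=7,interpolation=cv2.INTER_CUBIC)),'s8.png')
S=r.camera("top")
save(dict(color=cv2.resize(S["color"][140:260,160:300],None,fx=5,fy=5,interpolation=cv2.INTER_CUBIC)),'t8.png')
E
```

```text
t 7.65 q [ 0.458  0.32   2.052 -0.745  0.418 -0.357] [0.539 0.199 0.11 ] [3.141 0.528 3.022] F [-0.3 -0.4  0.4] w 0.0856
target [0.537 0.197 0.11 ] [3.142 0.524 3.021]
(array([ 2. , -1.9, -1.1]), array([0.001, 0.004, 0.001]))
```

View pics/s8.png

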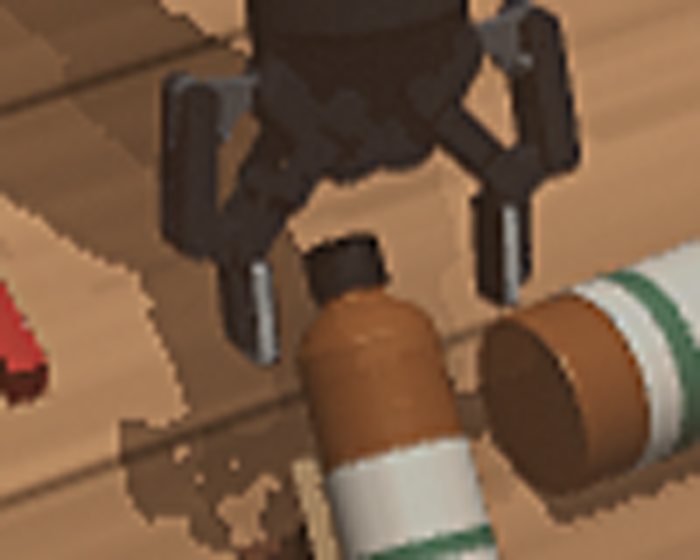

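View pics/t8.png

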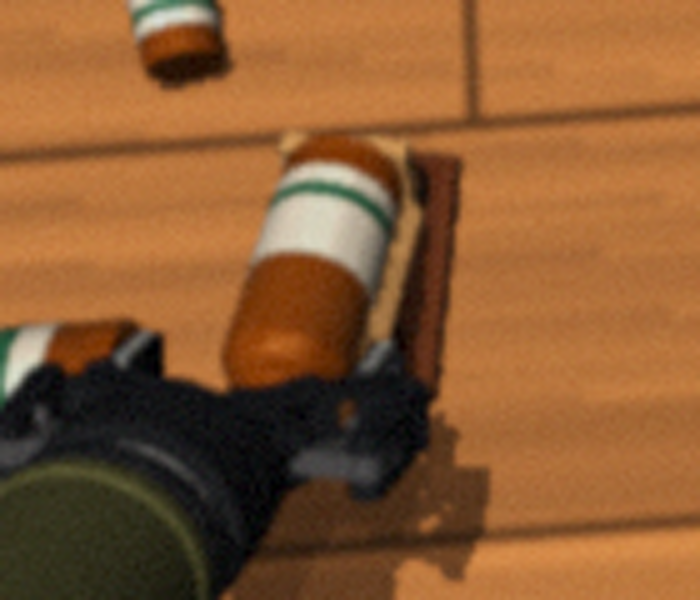

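Call:
{"fn": "apply_moves", "kwargs": {"plan": [{"x": 1, "y": -2.5, "z": 7, "rx": 0, "ry": 0, "rz": 0, "grip": 0}, {"x": 1, "y": -2.5, "z": 13, "rx": 0, "ry": 0, "rz": 0, "grip": 0}, {"x": 1, "y": -2.5, "z": 13, "rx": 0, "ry": 0, "rz": 0, "grip": 0}]}}

```text
t: 8.0
ee_pos: [0.5442, 0.1957, 0.0976]
eef_rot: [-3.141, 0.527, 3.022]
force: [-0.1, -0.5, -0.2]
grip_width: 0.0856
```

```bash
python3 g.py 30 .0 .00;  python3 - <<'E'
from h import *
S=r.camera("scene")
save(dict(color=cv2.resize(S["color"][110:190,330:430],None,fx=7,fy=7,interpolation=cv2.INTER_CUBIC)),'s9.png')
E
```

```text
t 8.0 q [ 0.446  0.346  2.06  -0.793  0.389 -0.315] [0.544 0.196 0.098] [-3.141  0.527  3.022] F [-0.1 -0.5 -0.2] w 0.0856
target [0.537 0.197 0.11 ] [3.142 0.524 3.021]
(array([  0.4,   0.8, -14.8]), array([0.   , 0.003, 0.001]))
```

View pics/s9.png

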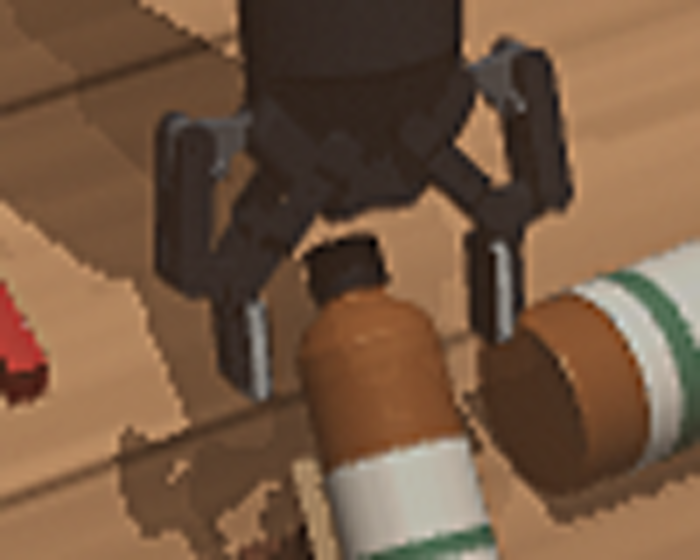

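The open tips reach about 10 mm below the shoulder, at crop (260,395) and (500,338). The palm is still clear of the cap. Closing.

Call:
{"fn": "apply_moves", "kwargs": {"plan": [{"x": 0, "y": 0, "z": 2, "rx": 0, "ry": 0, "rz": 0, "grip": 0.3}, {"x": 0, "y": 0, "z": 2, "rx": 0, "ry": 0, "rz": 0, "grip": 0.6}, {"x": 0, "y": 0, "z": 2, "rx": 0, "ry": 0, "rz": 0, "grip": 1}, {"x": 0, "y": 0, "z": 2, "rx": 0, "ry": 0, "rz": 0, "grip": 1}, {"x": 0, "y": 0, "z": 2, "rx": 0, "ry": 0, "rz": 0, "grip": 1}]}}

```text
t: 8.47
ee_pos: [0.5449, 0.1955, 0.0967]
eef_rot: [-3.141, 0.527, 3.022]
force: [-3.3, -1.4, 4.9]
grip_width: 0.0504
```

```bash
python3 g.py 30 .0 .00;  python3 - <<'E'
from h import *
S=r.camera("scene")
save(dict(color=cv2.resize(S["color"][110:210,330:430],None,fx=6,fy=6,interpolation=cv2.INTER_CUBIC)),'s10.png')
E
```

```text
t 8.47 q [ 0.445  0.348  2.06  -0.799  0.386 -0.309] [0.545 0.196 0.097] [-3.141  0.527  3.022] F [-3.3 -1.4  4.9] w 0.0504
target [0.537 0.197 0.11 ] [3.142 0.524 3.021]
(array([  0.6,   0.9, -16. ]), array([-0.   ,  0.004,  0.001]))
```

View pics/s10.png

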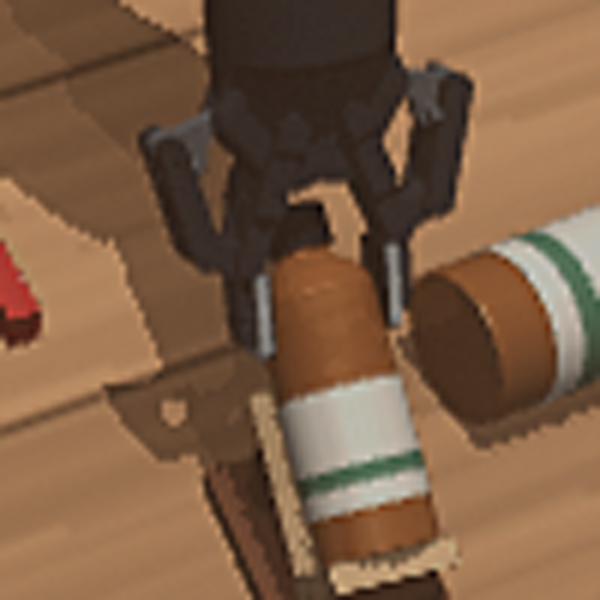

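```bash
cat > b.py <<'E'
from h import *
import json,os
np.set_printoptions(precision=3,suppress=True)
def rel():
    if not os.path.exists('rel.json'):
        s=r.get_state();M=R.from_euler('xyz',s["eef_rot"]);c=np.array([.561,.1945,.0925]);a=np.array([-.8597,.1045,.5]);a/=np.linalg.norm(a)
        json.dump([list(M.inv().apply(c-s["ee_pos"])),list(M.inv().apply(a))],open('rel.json','w'))
    return [np.array(v) for v in json.load(open('rel.json'))]
def bottle():
    ct,at=rel();s=r.get_state();M=R.from_euler('xyz',s["eef_rot"]);return s["ee_pos"]+M.apply(ct),M.apply(at)
def target(c,psi_y,tilt=None):
    """bottle centre c upright, tool y horizontal at heading psi_y; tilt: fraction"""
    ct,at=rel()
    y=np.array([np.cos(psi_y),np.sin(psi_y),0]); z=np.array([0,0,1.])
    # tool frame basis: at ~ in x-z plane ; build M with M at=z, M ey~y
    ey=np.array([0,1.,0]); ey-=at*(ey@at); ey/=np.linalg.norm(ey)
    A=np.c_[at,ey,np.cross(at,ey)]; B=np.c_[z,y,np.cross(z,y)]
    M=R.from_matrix(B@A.T); return np.array(c)-M.apply(ct),M
E
cat > m.py <<'E'
from b import *; from fk import ik
import sys
rel(); v=[float(x) for x in sys.argv[1:5]]
s=r.get_state(); print('t',round(s["t"],2),'q',s["qpos"].round(3),s["ee_pos"],'F',s["force"].round(1),'w',round(s["grip_width"],4)); c,a=bottle(); print('bottle',c,a)
P,M=target(v[:3],v[3]); d=tool_delta(P,M); print('delta',*d, np.linalg.norm(d[1]).round(2))
print('ik',ik(P,M,np.load('k.npy'),s["qpos"]))
A=R.from_euler('xyz',s["eef_rot"]); print('up in tool',A.inv().apply([0,0,1]))
E
python3 m.py .52 .17 .19 1.45; python3 m.py .5008 -.068 .19 0.045; cat rel.json
```

```text
t 8.52 q [ 0.445  0.348  2.06  -0.799  0.386 -0.309] [0.545 0.196 0.097] F [-3.7 -0.5  5.8] w 0.0499
bottle [0.561 0.195 0.092] [-0.86   0.104  0.5  ]
delta [ -32.5  -29.3 -107.7] [-0.001  1.047  0.001] 1.05
ik (array([ 0.149,  0.552,  1.284,  0.137,  1.807, -1.303]), np.float64(1.3148751393044002e-23))
up in tool [-0.503 -0.    -0.864]
t 8.52 q [ 0.445  0.348  2.06  -0.799  0.386 -0.309] [0.545 0.196 0.097] F [-3.7 -0.5  5.8] w 0.0499
bottle [0.561 0.195 0.092] [-0.86   0.104  0.5  ]
delta [ -43.1 -262.7 -101.4] [0.005 0.863 1.462] 1.7
ik (array([-0.528,  0.359,  1.631,  0.433,  1.463, -0.689]), np.float64(1.0923243324728632e-22))
up in tool [-0.503 -0.    -0.864]
[[-0.011854156184827226, 0.0009214911420392054, 0.011720200069618419], [0.49665282369817126, 0.0003965595326817527, -0.8679492009634956]]
```

Call:
{"fn": "apply_moves", "kwargs": {"plan": [{"x": -7, "y": 0, "z": -12, "rx": 0, "ry": 0, "rz": 0, "grip": 1}, {"x": -17, "y": 0, "z": -29, "rx": 0, "ry": 0, "rz": 0, "grip": 1}, {"x": -30, "y": 0, "z": -52, "rx": 0, "ry": 0, "rz": 0, "grip": 1}, {"x": -40, "y": 0, "z": -69, "rx": 0, "ry": 0, "rz": 0, "grip": 1}, {"x": -40, "y": 0, "z": -69, "rx": 0, "ry": 0, "rz": 0, "grip": 1}]}}

```text
t: 8.93
ee_pos: [0.547, 0.1971, 0.1798]
eef_rot: [3.137, 0.533, 3.019]
force: [1.6, 1.2, -3.5]
grip_width: 0.0497
```

```bash
python3 m.py .52 .17 .20 1.45;  python3 - <<'E'
from h import *
S=r.camera("scene")
save(dict(color=cv2.resize(S["color"][80:220,310:450],None,fx=4,fy=4,interpolation=cv2.INTER_CUBIC)),'s11.png')
E
```

```text
t 8.93 q [ 0.445  0.212  1.957 -0.52   0.571 -0.62 ] [0.547 0.197 0.18 ] F [ 1.6  1.2 -3.5] w 0.0497
bottle [0.563 0.196 0.176] [-0.863  0.102  0.495]
delta [  5.6 -30.9 -45.6] [0.004 1.052 0.001] 1.05
ik (array([ 0.149,  0.545,  1.271,  0.138,  1.827, -1.301]), np.float64(1.4158557681360543e-26))
up in tool [-0.508  0.004 -0.861]
```

View pics/s11.png

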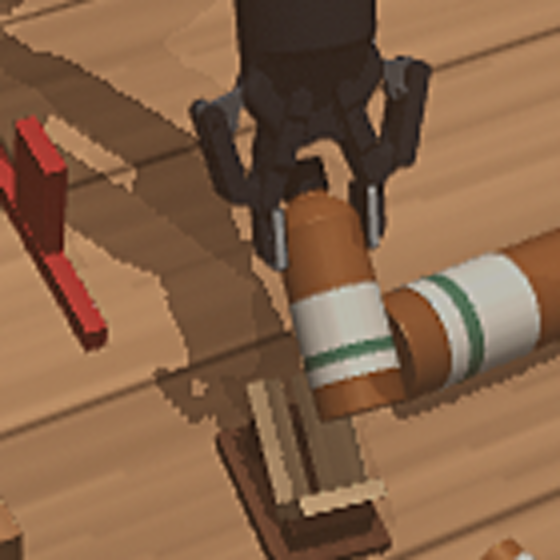

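The bottle is lifted clear of the cradle and held. Rotating it upright.

Call:
{"fn": "apply_moves", "kwargs": {"plan": [{"x": 6, "y": -31, "z": -46, "rx": 0.004, "ry": 1.052, "rz": 0.001, "grip": 1}, {"x": 6, "y": -31, "z": -46, "rx": 0.004, "ry": 1.052, "rz": 0.001, "grip": 1}, {"x": 6, "y": -31, "z": -46, "rx": 0.004, "ry": 1.052, "rz": 0.001, "grip": 1}, {"x": 6, "y": -31, "z": -46, "rx": 0.004, "ry": 1.052, "rz": 0.001, "grip": 1}, {"x": 6, "y": -31, "z": -46, "rx": 0.004, "ry": 1.052, "rz": 0.001, "grip": 1}]}}

```text
t: 9.4
ee_pos: [0.5125, 0.1679, 0.2126]
eef_rot: [-3.133, -0.048, 3.016]
force: [0.6, -0.5, -5.8]
grip_width: 0.0499
```

```bash
python3 m.py .51 .10 .20 1.0
```

```text
t 9.4 q [ 0.232  0.297  1.573  0.01   1.32  -1.216] [0.512 0.168 0.213] F [ 0.6 -0.5 -5.8] w 0.0499
bottle [0.524 0.167 0.2  ] [-0.45   0.064  0.891]
delta [ -1.5 -66.6  -3. ] [-0.134  0.465  0.429] 0.65
ik (array([-0.061,  0.474,  1.403,  0.248,  1.723, -1.08 ]), np.float64(2.3935457348844567e-26))
up in tool [ 0.048 -0.008 -0.999]
```

Call:
{"fn": "apply_moves", "kwargs": {"plan": [{"x": -1, "y": -67, "z": -3, "rx": -0.134, "ry": 0.465, "rz": 0.429, "grip": 1}, {"x": -1, "y": -67, "z": -3, "rx": -0.134, "ry": 0.465, "rz": 0.429, "grip": 1}, {"x": -1, "y": -67, "z": -3, "rx": -0.134, "ry": 0.465, "rz": 0.429, "grip": 1}, {"x": -1, "y": -67, "z": -3, "rx": -0.134, "ry": 0.465, "rz": 0.429, "grip": 1}, {"x": -1, "y": -67, "z": -3, "rx": -0.134, "ry": 0.465, "rz": 0.429, "grip": 1}]}}

```text
t: 9.82
ee_pos: [0.5064, 0.1005, 0.2138]
eef_rot: [3.14, -0.503, 2.58]
force: [0.6, -0.2, -4.4]
grip_width: 0.05
```

```bash
python3 m.py .505 .02 .20 .5
```

```text
t 9.82 q [-0.057  0.469  1.409  0.239  1.708 -1.087] [0.506 0.1   0.214] F [ 0.6 -0.2 -4.4] w 0.05
bottle [0.511 0.099 0.198] [-0.014  0.008  1.   ]
delta [-31.6 -67.5 -20.1] [-0.248  0.016  0.444] 0.51
ik (array([-0.299,  0.403,  1.528,  0.354,  1.598, -0.86 ]), np.float64(1.3177212679497468e-26))
up in tool [ 0.482  0.001 -0.876]
```

Call:
{"fn": "apply_moves", "kwargs": {"plan": [{"x": -32, "y": -67, "z": -20, "rx": -0.248, "ry": 0.016, "rz": 0.444, "grip": 1}, {"x": -32, "y": -67, "z": -20, "rx": -0.248, "ry": 0.016, "rz": 0.444, "grip": 1}, {"x": -32, "y": -67, "z": -20, "rx": -0.248, "ry": 0.016, "rz": 0.444, "grip": 1}, {"x": -32, "y": -67, "z": -20, "rx": -0.248, "ry": 0.016, "rz": 0.444, "grip": 1}, {"x": -32, "y": -67, "z": -20, "rx": -0.248, "ry": 0.016, "rz": 0.444, "grip": 1}]}}

```text
t: 10.23
ee_pos: [0.5005, 0.0225, 0.2152]
eef_rot: [-3.141, -0.52, 2.069]
force: [-1.6, 0.1, -4.3]
grip_width: 0.0497
```

```bash
python3 m.py .502 -.068 .18 .045
```

```text
t 10.23 q [-0.302  0.402  1.532  0.353  1.596 -0.862] [0.5   0.023 0.215] F [-1.6  0.1 -4.3] w 0.0497
bottle [0.503 0.019 0.199] [0.001 0.    1.   ]
delta [-75.3 -40.8 -21. ] [-0.226 -0.     0.393] 0.45
ik (array([-0.527,  0.371,  1.641,  0.435,  1.443, -0.698]), np.float64(2.288775145909791e-26))
up in tool [ 0.497 -0.    -0.868]
```

Call:
{"fn": "apply_moves", "kwargs": {"plan": [{"x": -75, "y": -41, "z": -21, "rx": -0.226, "ry": 0, "rz": 0.393, "grip": 1}, {"x": -75, "y": -41, "z": -21, "rx": -0.226, "ry": 0, "rz": 0.393, "grip": 1}, {"x": -75, "y": -41, "z": -21, "rx": -0.226, "ry": 0, "rz": 0.393, "grip": 1}, {"x": -75, "y": -41, "z": -21, "rx": -0.226, "ry": 0, "rz": 0.393, "grip": 1}, {"x": -75, "y": -41, "z": -21, "rx": -0.226, "ry": 0, "rz": 0.393, "grip": 1}]}}

```text
t: 10.65
ee_pos: [0.5013, -0.0614, 0.197]
eef_rot: [3.139, -0.522, 1.624]
force: [-1.2, 0.1, -3.2]
grip_width: 0.0498
```

```bash
python3 m.py .5008 -.067 .12 .045;  python3 - <<'E'
from b import *
S=r.camera("scene");T=r.camera("top");c,a=bottle()
for n,p in(("s12",S),("t12",T)):
    im=p["color"].copy(); e=cv2.Canny((sil(p,c,a)*255).astype(np.uint8),100,200)>0
    im2=im.copy(); im2[e]=[0,255,255]; u=proj(p,c).astype(int)
    cr=lambda i:cv2.resize(i[u[1]-70:u[1]+70,u[0]-55:u[0]+55],None,fx=3.5,fy=3.5,interpolation=cv2.INTER_NEAREST)
    save(dict(color=np.hstack([cr(im),cr(im2)])),n+'.png')
E
```

```text
t 10.65 q [-0.524  0.371  1.64   0.436  1.446 -0.701] [ 0.501 -0.061  0.197] F [-1.2  0.1 -3.2] w 0.0498
bottle [ 0.502 -0.066  0.181] [-0.002 -0.002  1.   ]
delta [-31.4  -1.8  52.3] [-0.002 -0.002  0.007] 0.01
ik (array([-0.527,  0.438,  1.712,  0.446,  1.317, -0.757]), np.float64(2.6473833015546944e-26))
up in tool [ 0.498  0.002 -0.867]
```

View pics/s12.png

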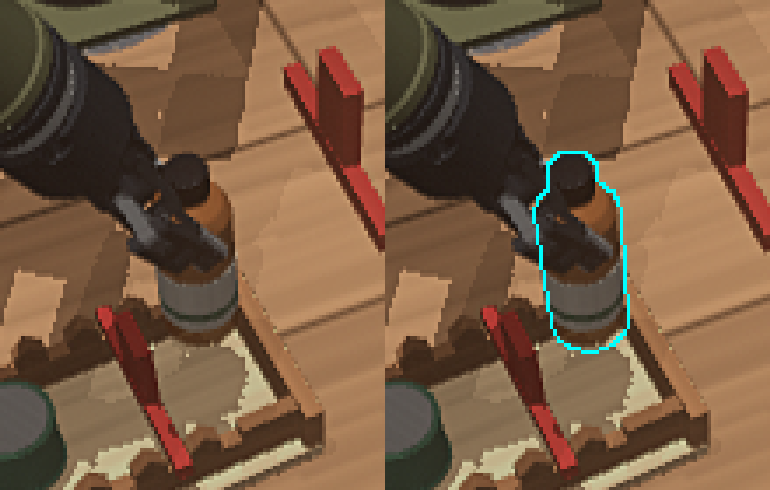

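View pics/t12.png

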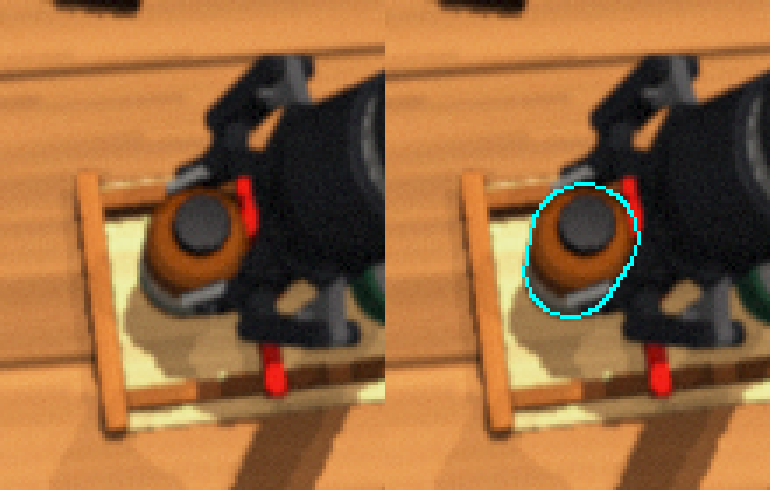

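Run:
```python
from b import *
S=r.camera("scene");c,a=bottle()
u=proj(S,c).astype(int); ims=[]
ct,at=rel(); s=r.get_state(); M=R.from_euler('xyz',s["eef_rot"])
piv=s["ee_pos"]+M.apply([0,0,.006])  # about pads
K=6
for ang in (0,2.5,5):
    Q=R.from_rotvec([-np.deg2rad(ang),0,0]); c2=piv+Q.apply(c-piv);a2=Q.apply(a)
    m=cv2.resize(sil(S,c2,a2)[u[1]-45:u[1]+45,u[0]-21:u[0]+22],None,fx=K,fy=K,interpolation=cv2.INTER_LINEAR)>.5
    im=cv2.resize(S["color"][u[1]-45:u[1]+45,u[0]-21:u[0]+22],None,fx=K,fy=K,interpolation=cv2.INTER_CUBIC)
    im=np.clip(im.astype(float)*1.6,0,255).astype(np.uint8); im[cv2.Canny(m.astype(np.uint8)*255,50,100)>0]=[0,255,255]; ims.append(im)
save(dict(color=np.hstack(ims)),'s13.png')
```

```text
(no output)
```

View pics/s13.png

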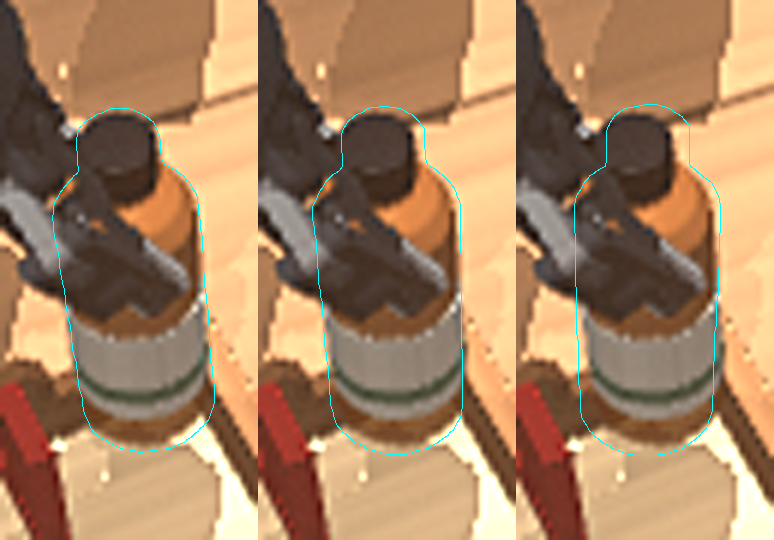

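The bottle is held about 1.5° off upright and is centred over the bay. Lowering it.

Call:
{"fn": "apply_moves", "kwargs": {"plan": [{"x": -10, "y": 0, "z": 18, "rx": 0, "ry": 0, "rz": 0, "grip": 1}, {"x": -20, "y": -1, "z": 35, "rx": 0, "ry": 0, "rz": 0, "grip": 1}, {"x": -30, "y": -1, "z": 52, "rx": 0, "ry": 0, "rz": 0, "grip": 1}, {"x": -37, "y": -1, "z": 65, "rx": 0, "ry": 0, "rz": 0, "grip": 1}, {"x": -40, "y": -1, "z": 69, "rx": 0, "ry": 0, "rz": 0, "grip": 1}]}}

```text
t: 11.22
ee_pos: [0.5026, -0.0598, 0.1169]
eef_rot: [3.137, -0.522, 1.631]
force: [-1.0, 0.7, -4.0]
grip_width: 0.0499
```

Call:
{"fn": "apply_moves", "kwargs": {"plan": [{"x": 0, "y": 0, "z": 0, "rx": 0, "ry": 0, "rz": 0, "grip": 1}]}}

```text
t: 11.3
ee_pos: [0.503, -0.0602, 0.1178]
eef_rot: [3.136, -0.522, 1.631]
force: [-0.1, 0.5, -4.5]
grip_width: 0.0505
```

```bash
python3 m.py .5008 -.068 .09 .045;  python3 - <<'E'
from b import *
S=r.camera("scene");
save(dict(color=cv2.resize(S["color"][120:260,180:340],None,fx=4,fy=4,interpolation=cv2.INTER_CUBIC)),'s14.png')
S=r.camera("top");
save(dict(color=cv2.resize(S["color"][150:290,290:430],None,fx=4,fy=4,interpolation=cv2.INTER_CUBIC)),'t14.png')
E
```

```text
t 11.3 q [-0.521  0.465  1.724  0.454  1.283 -0.783] [ 0.503 -0.06   0.118] F [-0.1  0.5 -4.5] w 0.0505
bottle [ 0.504 -0.065  0.102] [-0.004 -0.003  1.   ]
delta [-8.6 -3.6  8.6] [-0.002 -0.003  0.013] 0.01
ik (array([-0.528,  0.477,  1.741,  0.454,  1.257, -0.789]), np.float64(2.3307604186974328e-26))
up in tool [ 0.499  0.005 -0.867]
```

View pics/s14.png

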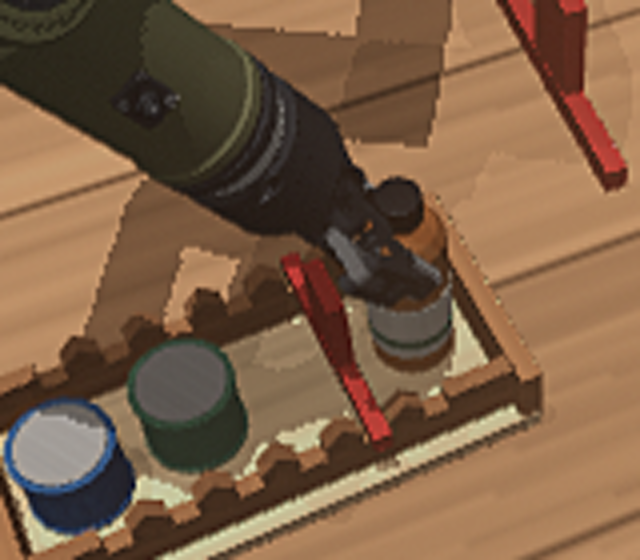

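View pics/t14.png

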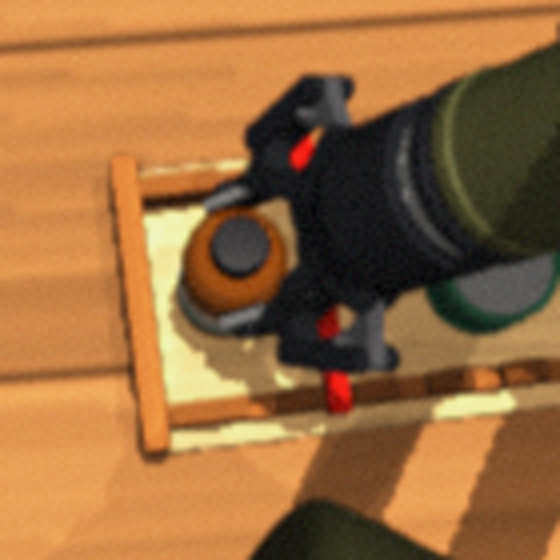

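Call:
{"fn": "apply_moves", "kwargs": {"plan": [{"x": -2, "y": -1, "z": 4, "rx": 0, "ry": 0, "rz": 0, "grip": 1}, {"x": -4, "y": -1, "z": 7, "rx": 0, "ry": 0, "rz": 0, "grip": 1}, {"x": -4.5, "y": -1, "z": 8, "rx": 0, "ry": 0, "rz": 0, "grip": 1}]}}

```text
t: 11.65
ee_pos: [0.5023, -0.0613, 0.11]
eef_rot: [3.133, -0.521, 1.629]
force: [0.2, 0.2, -4.0]
grip_width: 0.0499
```

```bash
python3 m.py .5008 -.068 .09 .045;  python3 - <<'E'
from b import *
S=r.camera("scene");
save(dict(color=cv2.resize(S["color"][140:240,230:330],None,fx=6,fy=6,interpolation=cv2.INTER_CUBIC)),'s15.png')
E
```

```text
t 11.65 q [-0.524  0.473  1.735  0.457  1.263 -0.794] [ 0.502 -0.061  0.11 ] F [ 0.2  0.2 -4. ] w 0.0499
bottle [ 0.504 -0.066  0.094] [-0.007 -0.002  1.   ]
delta [-3.8 -2.8  2.4] [ 0.002 -0.001  0.011] 0.01
ik (array([-0.528,  0.477,  1.741,  0.454,  1.257, -0.789]), np.float64(1.4044690045048366e-23))
up in tool [ 0.498  0.008 -0.867]
```

View pics/s15.png

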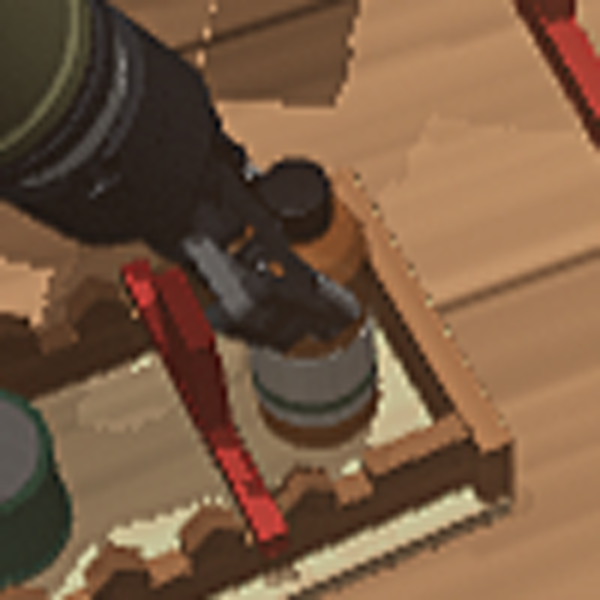

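Call:
{"fn": "apply_moves", "kwargs": {"plan": [{"x": -1, "y": 0, "z": 2, "rx": 0, "ry": 0, "rz": 0, "grip": 1}, {"x": -1, "y": 0, "z": 2, "rx": 0, "ry": 0, "rz": 0, "grip": 1}]}}

```text
t: 11.87
ee_pos: [0.5022, -0.0611, 0.1077]
eef_rot: [3.133, -0.521, 1.628]
force: [-0.2, 0.3, -3.1]
grip_width: 0.0505
```

Call:
{"fn": "apply_moves", "kwargs": {"plan": [{"x": -1, "y": 0, "z": 2, "rx": 0, "ry": 0, "rz": 0, "grip": 1}, {"x": -1, "y": 0, "z": 2, "rx": 0, "ry": 0, "rz": 0, "grip": 1}]}}

```text
t: 12.03
ee_pos: [0.5024, -0.0608, 0.1064]
eef_rot: [3.133, -0.522, 1.629]
force: [-1.1, -1.2, 3.6]
grip_width: 0.0498
```

Call:
{"fn": "apply_moves", "kwargs": {"plan": [{"x": 0, "y": 0, "z": 0, "rx": 0, "ry": 0, "rz": 0, "grip": 1}, {"x": 0, "y": 0, "z": 0, "rx": 0, "ry": 0, "rz": 0, "grip": 1}, {"x": 0, "y": 0, "z": 0, "rx": 0, "ry": 0, "rz": 0, "grip": 1}]}}

```text
t: 12.28
ee_pos: [0.5024, -0.0608, 0.1063]
eef_rot: [3.133, -0.522, 1.629]
force: [-0.9, -0.7, 5.7]
grip_width: 0.0501
```

```bash
python3 m.py .5008 -.068 .09 .045;  python3 - <<'E'
from b import *
S=r.camera("scene");c,a=bottle()
u=proj(S,[.503,-.066,.09]).astype(int);K=6;ims=[]
for c2 in (None,[.503,-.066,.09],[.503,-.068,.09]):
    im=cv2.resize(S["color"][u[1]-45:u[1]+45,u[0]-21:u[0]+22],None,fx=K,fy=K,interpolation=cv2.INTER_CUBIC);im=np.clip(im.astype(float)*1.5,0,255).astype(np.uint8)
    if c2 is not None:
        m=cv2.resize(sil(S,c2,[0,0,1])[u[1]-45:u[1]+45,u[0]-21:u[0]+22],None,fx=K,fy=K)>.5; im[cv2.Canny(m.astype(np.uint8)*255,50,100)>0]=[0,255,255]
    ims.append(im)
save(dict(color=np.hstack(ims)),'s16.png')
E
```

```text
t 12.28 q [-0.524  0.478  1.739  0.459  1.256 -0.798] [ 0.502 -0.061  0.106] F [-0.9 -0.7  5.7] w 0.0501
bottle [ 0.504 -0.065  0.09 ] [-0.007 -0.003  1.   ]
delta [-2.4 -2.9 -1.1] [ 0.002 -0.002  0.011] 0.01
ik (array([-0.528,  0.477,  1.741,  0.454,  1.257, -0.789]), np.float64(6.0716867426752e-26))
up in tool [ 0.499  0.008 -0.867]
```

View pics/s16.png

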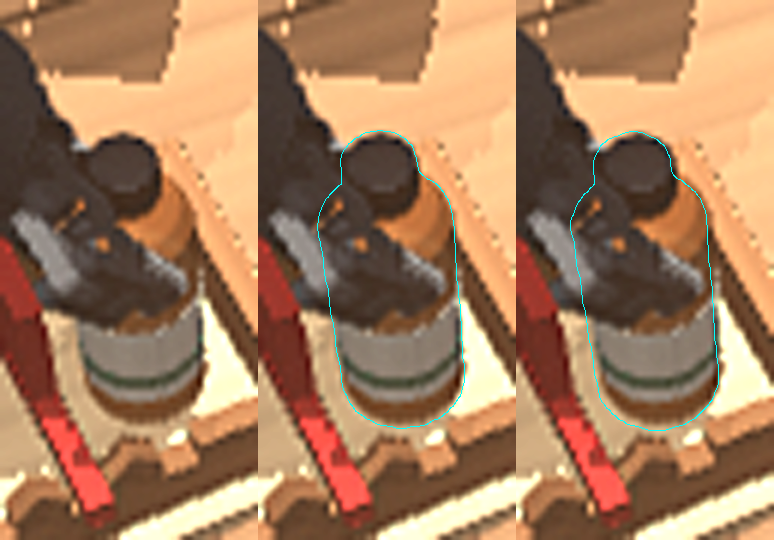

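The outline for a bottle standing on the floor at (0.503, -0.066) matches the picture. The vertical force rose from -4 to +5.7 N, so it is standing. Releasing and retreating.

Call:
{"fn": "apply_moves", "kwargs": {"plan": [{"x": 0, "y": 0, "z": 0, "rx": 0, "ry": 0, "rz": 0, "grip": 0.25}, {"x": 0, "y": 0, "z": 0, "rx": 0, "ry": 0, "rz": 0, "grip": 0.1}, {"x": 0, "y": 0, "z": 0, "rx": 0, "ry": 0, "rz": 0, "grip": 0}, {"x": 0, "y": 0, "z": 0, "rx": 0, "ry": 0, "rz": 0, "grip": 0}]}}

```text
t: 12.67
ee_pos: [0.5023, -0.0609, 0.1054]
eef_rot: [3.133, -0.522, 1.628]
force: [0.1, 0.1, -0.2]
grip_width: 0.0856
```

```bash
python3 m.py .5008 -.068 .09 .045;  python3 - <<'E'
from b import *
S=r.camera("scene");
save(dict(color=cv2.resize(S["color"][140:240,230:330],None,fx=6,fy=6,interpolation=cv2.INTER_CUBIC)),'s17.png')
S=r.camera("top");
save(dict(color=cv2.resize(S["color"][150:290,290:430],None,fx=4,fy=4,interpolation=cv2.INTER_CUBIC)),'t17.png')
E
```

```text
t 12.67 q [-0.523  0.48   1.74   0.459  1.254 -0.798] [ 0.502 -0.061  0.105] F [ 0.1  0.1 -0.2] w 0.0856
bottle [ 0.504 -0.065  0.089] [-0.007 -0.002  1.   ]
delta [-1.9 -2.8 -1.9] [ 0.002 -0.002  0.011] 0.01
ik (array([-0.528,  0.477,  1.741,  0.454,  1.257, -0.789]), np.float64(1.5661662307757002e-26))
up in tool [ 0.498  0.007 -0.867]
```

View pics/s17.png

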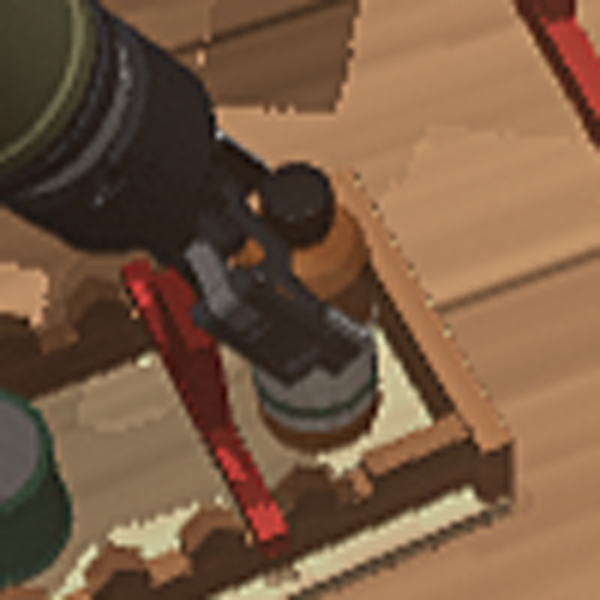

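View pics/t17.png

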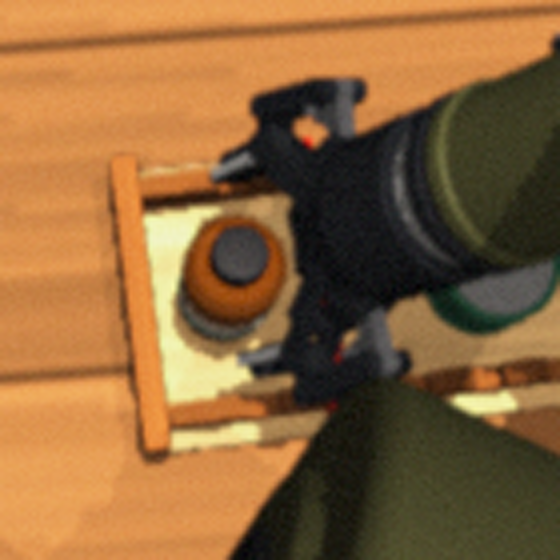

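The bottle stands alone, with the open fingers about 10 mm or more clear of it on both sides. Retreating along the tool axis.

Call:
{"fn": "apply_moves", "kwargs": {"plan": [{"x": 0, "y": 0, "z": -15, "rx": 0, "ry": 0, "rz": 0, "grip": 0}, {"x": 0, "y": 0, "z": -35, "rx": 0, "ry": 0, "rz": 0, "grip": 0}, {"x": 0, "y": 0, "z": -65, "rx": 0, "ry": 0, "rz": 0, "grip": 0}, {"x": 10, "y": 0, "z": -100, "rx": 0, "ry": 0, "rz": 0, "grip": 0}, {"x": 25, "y": 0, "z": -135, "rx": 0, "ry": 0, "rz": 0, "grip": 0}]}}

```text
t: 13.18
ee_pos: [0.5032, -0.1072, 0.2352]
eef_rot: [3.136, -0.523, 1.626]
force: [1.6, 0.9, 0.4]
grip_width: 0.0854
```

Call:
{"fn": "apply_moves", "kwargs": {"plan": [{"x": 0, "y": -40, "z": -40, "rx": 0, "ry": 0, "rz": 0, "grip": 0}, {"x": 0, "y": -80, "z": -60, "rx": 0, "ry": 0, "rz": 0, "grip": 0}, {"x": 0, "y": -80, "z": -60, "rx": 0, "ry": 0, "rz": 0, "grip": 0}, {"x": 0, "y": -80, "z": -60, "rx": 0, "ry": 0, "rz": 0, "grip": 0}]}}

```text
t: 13.52
ee_pos: [0.4233, -0.1417, 0.2883]
eef_rot: [3.132, -0.519, 1.627]
force: [0.1, -0.6, -0.3]
grip_width: 0.0853
```

Run:
```python
from b import *
s=r.get_state();print(s["t"],s["ee_pos"],s["force"])
S=r.camera("scene")
for d in r.landmark_of(S,"stop_center")+r.landmark_of(S,"bottle_center"): print(round(d["score"],2),w(S,d["point"]).round(4))
im=S["color"].copy()
m=sil(S,[.503,-.066,.09],[0,0,1]); e=cv2.Canny((m*255).astype(np.uint8),100,200)>0
im2=im.copy();im2[e]=[0,255,255]
cr=lambda i:cv2.resize(i[150:280,160:320],None,fx=2.5,fy=3,interpolation=cv2.INTER_CUBIC)
save(dict(color=np.hstack([cr(im),cr(im2)])),'s18.png')
T=r.camera("top")
save(dict(color=cv2.resize(T["color"][150:290,290:490],None,fx=4,fy=4,interpolation=cv2.INTER_CUBIC)),'t18.png')
```

```text
13.5167 [ 0.423 -0.142  0.288] [ 0.094 -0.589 -0.254]
0.72 [0.32  0.12  0.051]
0.97 [0.532 0.391 0.04 ]
0.79 [ 0.505 -0.066  0.084]
0.72 [0.747 0.276 0.017]
```

View pics/s18.png

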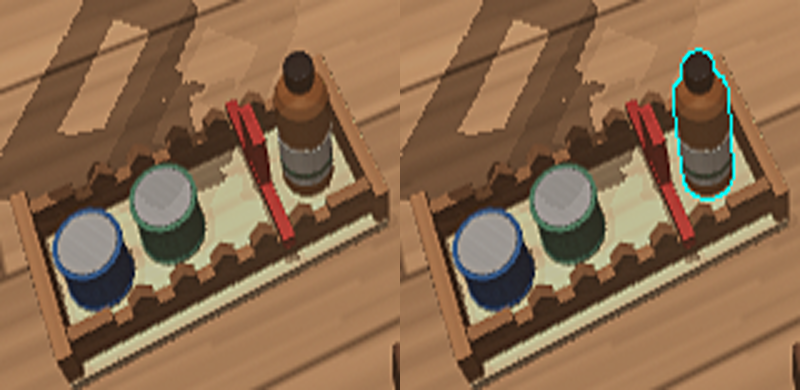

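View pics/t18.png

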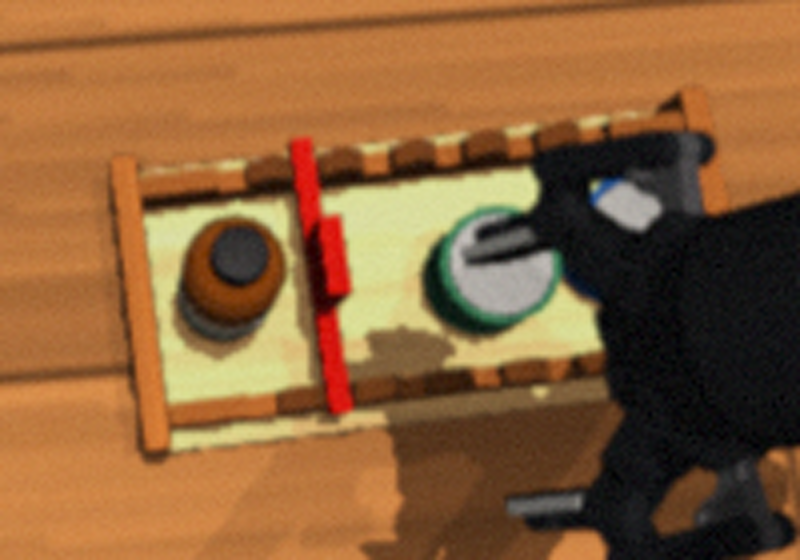

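The bottle stands upright in the bay and matches the upright outline, at tray y of about 0.109. The bar is home, the tins are in place and the arm is clear.

```bash
python3 -c "
from station import r
print(r.finish_job())"
```

```text
the job is handed in; nothing more can be done
None
```

I moved the red bar one notch towards the tins and dropped it home, then stood the amber bottle upright on the tray floor in the widened end bay. I handed the job in at about 13.6 s; no verdict was reported.

- **Bar:** I gripped it by the fin, lifted it 45 mm and shifted it 41 mm. Lowered, it came back to its original grip height within 0.2 mm, with its weight resting in the notches. The pictures show it level in the y = +59 notches.
- **Bottle:** I took the middle-sized one from the cradle, turned it upright and lowered it until the vertical force changed from -4 N to +5.7 N. I opened the fingers only after that. An upright bottle outline drawn at tray y ≈ +109 mm, x ≈ +2 mm matches the final picture.
- **Left alone:** the tins look unmoved in the pictures. The arm never went near the mallet, but I did not measure it again at the end.

**Checks that disagreed:**
- In the pictures, the open fingertips sat about 15 mm farther back than the given sizes imply. I went deeper for the bottle grasp to allow for that.
- The bottle turned about 1.5° in the grip; no lean shows against the upright outline in the last picture.
- In the last picture the point detector found only the other, larger red bar. The tray bar's final position therefore rests on the pictures and the grip height, not on a new measurement.

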